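Hang a slide rack on the drain rail

ROBOT

A 7-joint arm with a two-finger parallel gripper is mounted at the origin on the work surface. World frame = base frame: x ahead of the robot, y to its left, z up, the work surface at z = 0. Lengths are in m, angles in rad, forces in N, time in s.
With the tool pointing down it reaches from about 0.4 to 0.85 m from the base axis. Payload 10.4 kg.
Tool frame: the origin (TCP) lies on the centre line of the jaws, within the pads' length; the fingertips stand 14 mm ahead of it and the grasp point (between the pads) lies 5 mm behind it (ctrl.tip_reach is the distance from the TCP to the fingertips, in m); z points along the fingers, y is the direction in which the jaws open and shut (so a half turn about z gives the same grasp; the last joint's range is limited). The gripper opens to 85 mm and grips with 20 to 120 N. Pads are 22 mm wide; open, the fingers measure 114 mm over their backs; the gripper's body (76 mm by 85 mm) begins 54 mm behind the grasp point. The pads swing forward as they close: fully open they stand 13 mm farther back than shut.
Start: joints at [1.08, 0.332, -0.065, 1.46, 0.022, 1.35, -0.088], TCP at [0.282, -0.558, 0.245] pointing down, gripper open.
Joint ranges: [-2.6, 2.6], [-0.5, 2.12], [-1.47, 1.34], [0.16, 2.42], [-1.27, 4.41], [0.06, 2.06], [-2.6, 2.6]. Speed limits (rad/s): [2.22, 2.22, 2.79, 2.79, 3.14, 3.14, 3.14].

INTERFACE

Orientations are given as a unit quaternion [x, y, z, w].
In Python, from rig import ctrl gives the robot as it stands. The module is installed in compiled form; this text tells all that it offers.
- The arm moves only by the tool play_rows, never from a script. Its argument "series" is a list of rows, each an object with "offset": the shift along the tool's x, y, z in mm, a list of three; "turn": the turn about the tool's z in rad; "hand": the closure, from 0 (fully open) to 1 (shut). A call has 1 to 20 rows; each row shifts and turns the commanded pose from where the row before left it, along the tool's axes as they then stand; what a row does not reach is not made up. A row lasts 1/12 s, in which the tool goes at most 41.7 mm and 7.16 degrees, less where a joint would pass 70% of its speed; a pose out of reach is approached as far as the arm can. A call is refused whole if a number of a shift passes 41.7 or a number of a turn 0.125, either way. A call with a gripper value outside its range is refused whole. The fingers move at their own pace and stop on an object; "newtons" is the grip in N (left out, the last holds). Time passes only in rows, so rows that do not move let the fingers close. It gives the time, the measured TCP pose, the force and the opening at its end, in the units of the state.
- ctrl.state(): the state, without advancing time (a new reading comes with each control period).
- ctrl.snapshot(name): name is "side" or "top"; returns the picture (420x560x3 uint8, red, green, blue); there is no depth.
- ctrl.get_calibration(name): a dict with "intrinsics" (3x3 intrinsics, pixels), "world_to_cam" (4x4, takes a point from world to camera coordinates). Camera axes: x right, y up, looking along -z (the intrinsics and any distortion apply to the point x, -y, -z); pixel columns grow to the right and rows downward; lengths in m; the calibration is good to about 2 mm. A picture is of the moment at which its call begins. get_calibration takes no time and is no camera call.
- ctrl.close_job(): hands the job in, once; it reports no verdict.
The state is a dict: "time_s": time; "joint_positions": joint angles; "qd": joint speeds; "joint_torque": joint torques, N m; "position": TCP position; "tcp_rot": TCP orientation; "wrist_force": force on the tool from outside, world axes, zero at the start; "wrist_torque": the same for the moment, N m; "grip_width": finger opening in m.
Only numpy, scipy, OpenCV 4.12 (cv2) and the standard library are available. Lean on these libraries where they do the work, as an engineer would, in place of code of your own. Each camera call takes 0.05 s, during which the arm holds its last target.

TASK

Hang the slide rack that has the runner plate on the drain rail: swing the keeper at the rail's open end right out of the way, carry the rack there, slide its runner in at the open end and along the rail until the rack hangs centred over the white drip tray. Then swing the keeper fully shut across the slot again and let go of everything, leaving the other things on the bench where they are.

Things in the scene. Friction and masses are not known exactly. Their poses are not given: they have to be found in the camera images.
- rail: Fixed aluminium drain rail on steel legs. Origin on the bench under its middle; y along the rail from open end (-y) to closed end (+y), x across, z up. Two facing channels, y = -140 to 140 mm, form a track 56 mm wide inside, floor at z = 135, roof at 149, rail top at 153; a slot 22 mm wide runs along floor and top. Legs at x = +-55, y = +-90, 98 mm clear between them.
- rail_mouth (a point): Middle of the rail's open end at the height of the track's floor: rail frame (0, -140, 135) mm. The rack enters here, moving along the rail's +y. The side walls flare outward for 26 mm beyond this point, without floor or top.
- keeper (a joint): Angle of the keeper, a dark steel bar 12 mm wide (z = 155 to 165 mm) turning on an upright pivot on the rail's +x side. 0 = shut, across the slot, against its stop; it grows counter-clockwise from above, the free end swinging outward from the mouth, to 1.8 (stop). Starts at 0 to 0.25; from 1.4 the way is clear. Stays where left (0.12 N m friction). Shut, it blocks the slot both ways.
- keeper_pivot (a point): Pivot axis of the keeper, at rail frame (55, -115, 155) mm.
- keeper_peg (a point): On the axis of the keeper's upright steel peg, 75 mm from the pivot: 14 mm in diameter, from z = 165 to 209 mm over the bench; this point is at z = 190. At joint value q the peg is at pivot + 75 mm * (-cos q, -sin q) in the rail frame's x, y: (-20, -115) mm when shut.
- hanger: The rack to hang (about 0.25 kg): steel basket 60 (x) by 90 (y) by 42 mm with glass slides, bail up to 81 mm, neck 12 by 20 mm, white runner plate 46 (x) by 64 (y) mm at z = 100 to 108, grey grip block on top to z = 175. Origin: centre of its underside, z up. Same after a half turn. On the rail its underside is 35 mm over the bench and its y axis lies along the rail.
- runner (a point): Centre of the underside of the rack's runner plate, 100 mm above the rack's origin.
- grip (a point): Centre of the grip block (12 (x) by 34 (y) mm, z = 125 to 175 mm), 155 mm above the rack's origin; pinch across its 12 mm thickness (rack's x).
- tray: White open drip tray 94 (x) by 130 (y) by 15 mm high, fixed on the bench under the rail, its centre on the rail's centre line. Origin at the centre of its underside.
- plain_rack: A bystander: similar slide rack, 60 by 90 mm basket, but with only a round wire bail 95 mm high and no runner. Leave alone.
- tip_box: A bystander: tip box 88 by 125 by 62 mm with clear lid, origin at the centre of its underside.
- bottle: A bystander: plastic bottle 60 mm in diameter, 105 mm high, origin at the centre of its underside.
- beaker: A bystander: glass beaker 68 mm in diameter, 85 mm high, origin at the centre of its underside.
- tube_block: A bystander: aluminium tube block 75 by 95 by 45 mm, origin at the centre of its underside.
- timer: A bystander: bench timer 60 by 70 by 22 mm, origin at the centre of its underside.

How it is judged:
On the way, in this order (a step that is already met when the one before it is completed fails the run):
1. the keeper is swung open (over 1.2 rad) while the rack is still outside (value of joint keeper above 1.2 rad and y of runner in the frame of rail below -0.15 m), for 0.1 s.
2. the rack's runner enters the track at the open end (z of runner in the frame of rail between 0.13 and 0.144 m and x of runner in the frame of rail between -0.01 and 0.01 m and angle between the y axis of hanger and the y axis of rail, either way round below 0.2 rad and y of runner in the frame of rail between -0.155 and -0.085 m), for 0.1 s.
3. the rack is slid along the rail to within 15 mm of the tray's centre (z of runner in the frame of rail between 0.13 and 0.144 m and x of runner in the frame of rail between -0.01 and 0.01 m and angle between the y axis of hanger and the y axis of rail, either way round below 0.2 rad and horizontal distance between hanger and tray below 0.015 m), for 0.2 s.
At the end, for the whole second after the job is handed in: The rack hangs upright and at rest by its runner inside the rail's track, its centre within 15 mm of the tray's centre seen from above, and the keeper is shut to within 0.12 rad (about 7 degrees) (all of step 3 and value of joint keeper below 0.12 rad and angle between hanger's own z axis and vertical below 0.12 rad and linear speed of hanger below 0.02 m/s and angular speed of hanger below 0.2 rad/s); the robot touches nothing.
It fails at once if the plain rack, tip box, bottle, beaker, tube block or timer is moved more than 30 mm (distance of any of plain_rack, tip_box, bottle, beaker, tube_block, timer from where it was at the start of the episode above 0.03 m).
It also fails if it takes over 72 s, if anything falls off the work surface, if the arm or the gripper's body presses on something with over 40 N, if the wrist force passes 120 N, or if a joint passes its speed limit or range.

## Working session

There is one attempt and no reset: what is moved stays moved. The work goes in short steps, Python scripts to look and compute and a tool call to move; the robot and the scene stay as the last step left them, time stands still between calls to the robot, and variables do not carry over. Pictures are saved under pics/ and viewed, and the job is handed in when it is done.

Besides the shell and the picture viewer there is one more tool, called by a JSON object that holds its "api" and its "payload". play_rows: Moves the arm, as the interface text tells. Its arguments: {"type":"object","properties":{"series":{"type":"array"},"newtons":{"type":"number"}},"required":["series"]}

```bash
mkdir -p pics
python3 - <<'E'
from rig import ctrl
import cv2
print(ctrl.state())
for n in("side","top"):
    c=ctrl.get_calibration(n);print(n,c)
    cv2.imwrite(f"pics/{n}0.png",ctrl.snapshot(n)[:,:,::-1])
E
```

```text
{'time_s': 0.0, 'joint_positions': array([ 1.08040092,  0.33283193, -0.06472039,  1.46094848,  0.02159561,
        1.34987336, -0.08847465]), 'qd': array([-0.00099684,  0.00110612,  0.00028396, -0.00147841,  0.00023077,
        0.00058044,  0.00099708]), 'joint_torque': array([ 1.30263247e-04, -6.25442076e+01,  4.92958096e-02, -3.91591573e+01,
        1.61727634e-02,  9.98815958e-03, -4.84202144e-05]), 'position': array([ 0.28167528, -0.55753574,  0.24453748]), 'tcp_rot': array([ 9.72762677e-01,  2.31802304e-01, -1.83780485e-04, -6.57653392e-04]), 'wrist_force': array([ 0.75613889, -0.24552193,  0.17167545]), 'wrist_torque': array([ 0.00168425, -0.0126626 ,  0.05258757]), 'grip_width': 0.08562672275155196}
side {'intrinsics': array([[410.63780626,   0.        , 273.97167961],
       [  0.        , 410.63780626, 207.49957128],
       [  0.        ,   0.        ,   1.        ]]), 'world_to_cam': array([[-0.85992744, -0.51011069, -0.01765996,  0.49988431],
       [ 0.38185109, -0.66589997,  0.64091105, -0.3035249 ],
       [-0.33869534,  0.54439352,  0.76741199, -0.91348617],
       [ 0.        ,  0.        ,  0.        ,  1.        ]])}
top {'intrinsics': array([[530.39988372,   0.        , 272.51233048],
       [  0.        , 530.39988372, 202.9791567 ],
       [  0.        ,   0.        ,   1.        ]]), 'world_to_cam': array([[-0.02166345, -0.99971486, -0.0100441 ,  0.03284259],
       [ 0.99774191, -0.02225737,  0.0633695 , -0.57878872],
       [-0.06357498, -0.00864862,  0.99793959, -1.4956734 ],
       [ 0.        ,  0.        ,  0.        ,  1.        ]])}
```

View pics/side0.png

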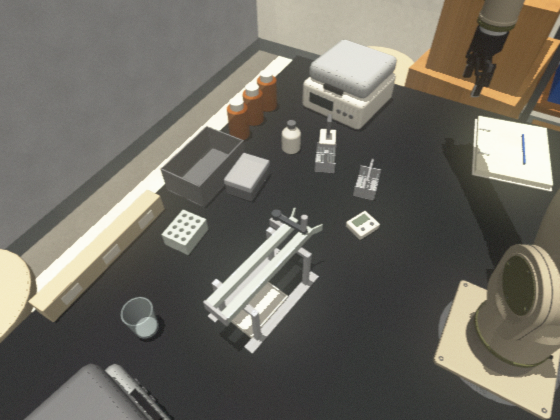

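View pics/top0.png

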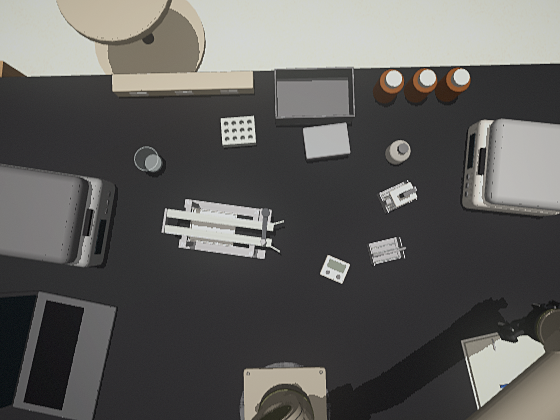

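The side view shows the rail at about (260,270), mouth at (310,230). The runner rack with white plate is at (327,145), and the plain rack at (367,183). In the top view, the rail spans (165..283, 205..255) with its mouth on the right, and the hanger is at (400,195). I'll zoom in next.

```bash
cat > h.py <<'E'
import numpy as np, cv2
from rig import ctrl
def proj(n,P):
    c=ctrl.get_calibration(n);P=np.atleast_2d(P);q=(c["world_to_cam"]@np.c_[P,np.ones(len(P))].T)[:3]
    u=c["intrinsics"]@np.array([q[0],-q[1],-q[2]]);return (u[:2]/u[2]).T
def ray(n,uv):
    c=ctrl.get_calibration(n);T=c["world_to_cam"];d=np.linalg.inv(c["intrinsics"])@[uv[0],uv[1],1]
    d=np.array([d[0],-d[1],-d[2]]);R=T[:3,:3];return -R.T@T[:3,3],R.T@d
def onz(n,uv,z):
    o,d=ray(n,uv);return o+d*(z-o[2])/d[2]
def tri(ut,us):
    (o1,d1),(o2,d2)=ray("top",ut),ray("side",us)
    A=np.c_[d1,-d2];s=np.linalg.lstsq(A,o2-o1,rcond=None)[0]
    a,b=o1+s[0]*d1,o2+s[1]*d2;return (a+b)/2,np.linalg.norm(a-b)
def crop(src,x0,y0,x1,y1,k,out):
    im=cv2.imread(src)[y0:y1,x0:x1];cv2.imwrite(out,cv2.resize(im,None,fx=k,fy=k,interpolation=cv2.INTER_CUBIC))
E
python3 - <<'E'
from h import *
crop("pics/top0.png",155,190,290,265,5.9,"pics/c1.png")
crop("pics/top0.png",360,170,430,220,10,"pics/c2.png")
crop("pics/side0.png",300,115,350,180,9,"pics/c3.png")
crop("pics/side0.png",195,200,335,355,3.8,"pics/c4.png")
E
```

```text
(no output)
```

View pics/c1.png

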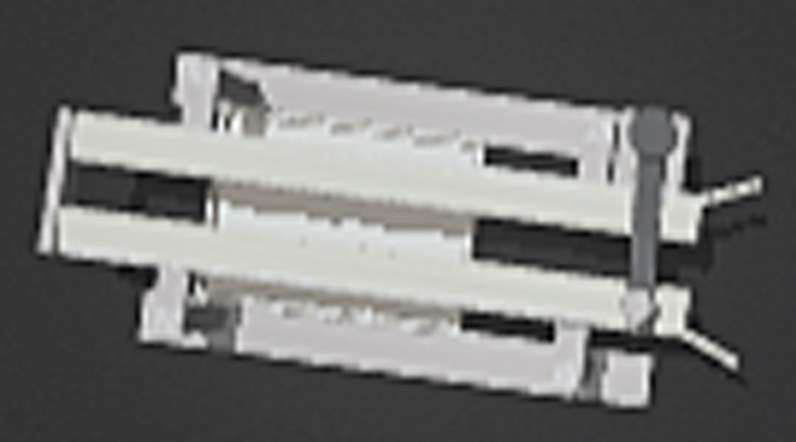

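View pics/c2.png

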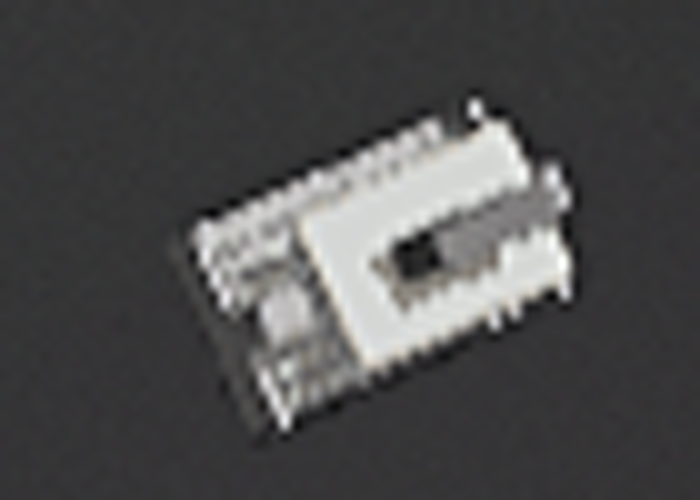

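View pics/c3.png

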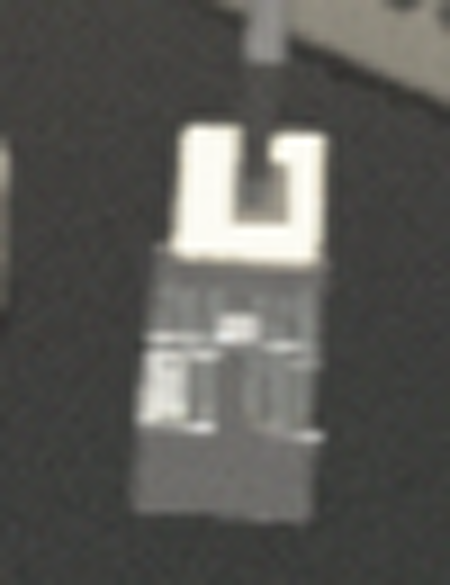

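View pics/c4.png

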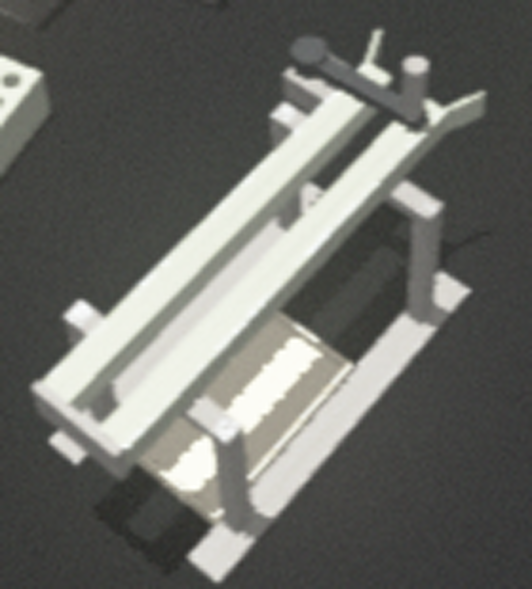

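Run:
```python
from h import *
im=cv2.imread("pics/top0.png").astype(int)
print("bgr tops",im[218,200],im[230,200],"leg",im[203,205],"grey end",im[222,164],"runner",im[205,400], im[198,402],"grip",im[194,408])
f=lambda p:(155+p[0]/5.9,190+p[1]/5.9)
for p in [(75,115),(72,160),(700,195),(695,240),(60,207),(58,250),(690,290),(685,333)]: print(p,onz("top",f(p),.153).round(4))
# edge transitions of slot: column scan
g=im[:,:,1]
up=[];lo=[];uu=[];ll=[]
for u in list(range(175,255,2)):
    yc=None
    col=g[:,u].astype(float)
    # initial axis guess in pixels
    a=onz;y0=225.5+(u-168)*(240-225.5)/(272-168) if 0 else None
    rows=range(195,262)
    print(u,[int(col[r]) for r in range(200,260,1)]) if u in(181,231,249) else 0
```

```text
bgr tops [204 210 208] [204 211 208] leg [195 195 197] grey end [207 208 209] runner [165 174 178] [119 126 130] grip [122 121 123]
(75, 115) [0.5599 0.2922 0.153 ]
(72, 160) [0.5401 0.2937 0.153 ]
(700, 195) [0.5186 0.0171 0.153 ]
(695, 240) [0.4989 0.0198 0.153 ]
(60, 207) [0.5195 0.2991 0.153 ]
(58, 250) [0.5006 0.3002 0.153 ]
(690, 290) [0.477  0.0224 0.153 ]
(685, 333) [0.4582 0.025  0.153 ]
181 [56, 56, 56, 57, 57, 57, 56, 56, 56, 45, 115, 197, 216, 210, 209, 210, 211, 220, 187, 52, 36, 41, 42, 52, 58, 51, 72, 190, 218, 211, 209, 208, 210, 215, 188, 101, 58, 97, 149, 187, 195, 195, 203, 205, 210, 208, 201, 159, 42, 51, 55, 56, 56, 55, 56, 55, 55, 55, 55, 54]
231 [59, 60, 60, 57, 43, 177, 206, 195, 194, 192, 191, 194, 191, 188, 207, 219, 216, 214, 213, 214, 211, 207, 211, 214, 217, 187, 138, 145, 144, 136, 195, 221, 217, 215, 212, 212, 211, 208, 209, 212, 219, 197, 152, 143, 130, 196, 214, 194, 194, 193, 191, 192, 194, 211, 176, 45, 59, 59, 60, 59]
249 [57, 59, 58, 59, 61, 57, 46, 134, 189, 199, 195, 195, 194, 195, 203, 181, 102, 50, 48, 119, 201, 220, 213, 210, 210, 213, 221, 185, 55, 39, 45, 46, 56, 62, 58, 44, 189, 223, 215, 212, 208, 211, 217, 204, 179, 174, 175, 195, 204, 196, 192, 196, 208, 218, 215, 207, 165, 48, 52, 56]
```

Run:
```python
from h import *
im=cv2.imread("pics/top0.png").astype(float);g=im[:,:,1]
# slot edges near guess
def guess(u,x): # row at col u for rail x
    O=np.array([.5089,.1588]);ey=np.array([.1500,.9887]);ex=np.array([ey[1],-ey[0]])
    P=[np.r_[O+ex*x+ey*t,.153] for t in(-.14,.14)];q=proj("top",P)
    return np.interp(u,[q[0,0],q[1,0]],[q[0,1],q[1,1]])
pts={}
for x,s in((.011,1),(-.011,-1)):
    L=[]
    for u in range(172,260):
        r=guess(u,x);rows=np.arange(int(r)-3,int(r)+5)
        c=g[rows,u]*1.; d=np.diff(c)*(-s)
        k=np.argmax(d)
        if d[k]<45: continue
        hi,lo=max(c[k],c[k+1]),min(c[k],c[k+1])
        # subpixel by local centroid of gradient
        w=np.clip(d[max(k-1,0):k+2],0,None);rr=rows[max(k-1,0):k+2][:len(w)]+.5
        L.append(onz("top",(u,(w*rr).sum()/w.sum()),.153)[:2])
    L=np.array(L)
    vx,vy,x0,y0=cv2.fitLine(L.astype(np.float32),cv2.DIST_HUBER,0,1e-4,1e-4).ravel()
    print(x,len(L),"slope dx/dy",vx/vy,"x at y=.1588",x0+(.1588-y0)*vx/vy)
```

```text
0.011 37 slope dx/dy -0.024171842 x at y=.1588 0.5383431
-0.011 58 slope dx/dy 0.0725805 x at y=.1588 0.50933385
```

```bash
cat > rail.py <<'E'
from h import *
im=cv2.imread("pics/top0.png").astype(float);g=im[:,:,1]
def guess(u,x):
    O=np.array([.5089,.1588]);ey=np.array([.1500,.9887]);ex=np.array([ey[1],-ey[0]])
    P=[np.r_[O+ex*x+ey*t,.153] for t in(-.14,.14)];q=proj("top",P)
    return np.interp(u,[q[1,0],q[0,0]],[q[1,1],q[0,1]])
for x,s in((.011,1),(-.011,-1)):
    L=[]
    for u in range(172,260):
        r=guess(u,x);rows=np.arange(int(r)-2,int(r)+4)
        c=g[rows,u]*1.; d=np.diff(c)*(-s)
        k=np.argmax(d)
        if d[k]<40: continue
        a=max(k-1,0);w=np.clip(d[a:k+2],0,None);rr=rows[a:a+len(w)]+.5
        L.append(onz("top",(u,(w*rr).sum()/w.sum()),.153)[:2])
    L=np.array(L)
    vx,vy,x0,y0=cv2.fitLine(L.astype(np.float32),cv2.DIST_HUBER,0,1e-4,1e-4).ravel()
    print(x,len(L),"slope dx/dy",vx/vy,"x at y=.1588",x0+(.1588-y0)*vx/vy)
E
python3 rail.py
python3 - <<'E'
from h import *
f=lambda p:(195+p[0]/3.8,200+p[1]/3.8)
# side: closed end slot corners & peg top, pivot cap
for n,p,z in [("closed end slot +x",(92,405),.153),("closed -x slot",(120,447),.153),("pivot cap",(310,50),.165),("peg top",(416,66),.209)]: print(n,onz("side",f(p),z).round(4))
g=lambda p:(155+p[0]/5.9,190+p[1]/5.9)
for n,p,z in [("pivot cap",(652,130),.165),("peg top",(638,303),.209)]: print("top",n,onz("top",g(p),z).round(4))
print(tri(g((638,303)),f((416,66))),tri(g((652,130)),f((310,50))))
E
```

```text
0.011 75 slope dx/dy 0.15693414 x at y=.1588 0.52039427
-0.011 44 slope dx/dy 0.15631224 x at y=.1588 0.49960136
closed end slot +x [0.5315 0.2923 0.153 ]
closed -x slot [0.5054 0.3041 0.153 ]
pivot cap [0.5487 0.0374 0.165 ]
peg top [0.472 0.048 0.209]
top pivot cap [0.5471 0.0374 0.165 ]
top peg top [0.4723 0.0438 0.209 ]
(array([0.4728869 , 0.04425755, 0.20426287]), np.float64(0.0014701397426282563)) (array([0.54767635, 0.03769955, 0.16593182]), np.float64(0.0014470313357488754))
```

Run:
```python
from h import *
crop("pics/top0.png",180,205,250,250,11,"pics/c5.png")
crop("pics/side0.png",225,265,300,345,7,"pics/c6.png")
f=lambda p:(360+p[0]/10,170+p[1]/10)
s=lambda p:(300+p[0]/9,115+p[1]/9)
top=[(300,222),(365,370),(575,285),(510,120)]
T=np.array([onz("top",f(p),.108) for p in top]);print(T.round(4),T.mean(0))
S=np.array([onz("side",s(p),.108) for p in [(182,126),(326,132),(322,265),(173,255)]]);print(S.round(4),S.mean(0))
for X in(T,S):
    r=cv2.minAreaRect((X[:,:2]*1000).astype(np.float32));print(r)
# mask-based
for n,(x0,y0,x1,y1),th in(("top",(370,175,425,215),165),("side",(310,122,342,150),200)):
    im=cv2.imread(f"pics/{n}0.png")[y0:y1,x0:x1]
    m=(im.min(2)>th).astype(np.uint8);print(m.sum())
    cs,_=cv2.findContours(m,cv2.RETR_EXTERNAL,cv2.CHAIN_APPROX_NONE);c=max(cs,key=cv2.contourArea)[:,0]+[x0,y0]
    W=np.array([onz(n,p,.108)[:2]*1000 for p in c],np.float32);print(n,cv2.minAreaRect(W))
```

```text
[[ 0.5956 -0.2965  0.108 ]
 [ 0.5555 -0.3124  0.108 ]
 [ 0.577  -0.3694  0.108 ]
 [ 0.6218 -0.3537  0.108 ]] [ 0.58748382 -0.33300352  0.108     ]
[[ 0.624  -0.3475  0.108 ]
 [ 0.581  -0.3682  0.108 ]
 [ 0.554  -0.3076  0.108 ]
 [ 0.5977 -0.2884  0.108 ]] [ 0.5891746  -0.32790593  0.108     ]
((588.5198364257812, -332.73870849609375), (47.434120178222656, 62.80597686767578), 20.72420310974121)
((589.3027954101562, -328.165283203125), (47.68182373046875, 66.32960510253906), 24.035400390625)
416
top ((586.9536743164062, -317.29827880859375), (56.540164947509766, 89.69757080078125), 21.87735366821289)
147
side ((592.4497680664062, -328.6742248535156), (41.21736145019531, 62.588157653808594), 25.332901000976562)
```

View pics/c5.png

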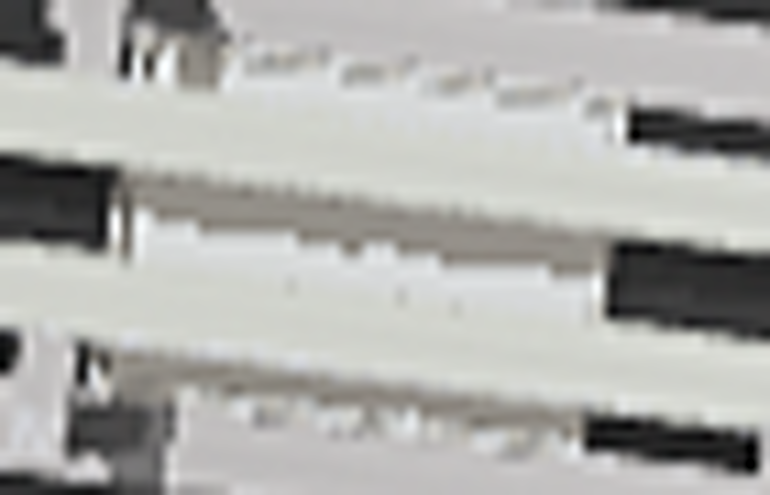

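View pics/c6.png

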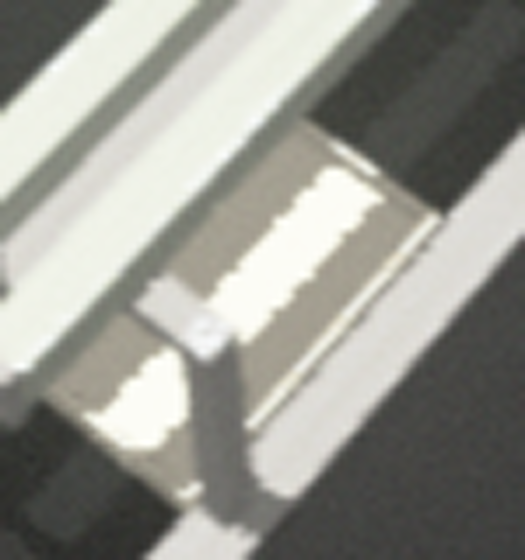

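Run:
```python
from h import *
O=np.array([.5103,.1592]);psi=np.arctan(.1566);ey=np.array([np.sin(psi),np.cos(psi)]);ex=np.array([ey[1],-ey[0]])
def rl(P): d=P[:2]-O; return (np.array([d@ex,d@ey])*1000).round(1)
f=lambda p:(180+p[0]/11,205+p[1]/11)
s=lambda p:(225+p[0]/7,265+p[1]/7)
for p in[(607,275),(628,125),(583,430)]: print("right",rl(onz("top",f(p),0)),rl(onz("top",f(p),.015)))
for p in[(108,205)]: print("left",rl(onz("top",f(p),.015)))
for p in[(442,214),(300,120),(190,492)]: print("side",p,rl(onz("side",s(p),.015)))
print("peg/pivot",rl(np.array([.4726,.0445])),rl(np.array([.5475,.0376])), psi)
```

```text
right [ -0.7 -30.1] [ -0.7 -31.3]
right [ 39.  -30.2] [ 38.5 -31.4]
right [-41.7 -29.5] [-41.3 -30.7]
left [-0.  99.8]
side (442, 214) [-47.  -28.4]
side (300, 120) [ 14.1 -25.6]
side (190, 492) [-45.4  99.7]
peg/pivot [ -19.5 -119.2] [  55.6 -114.4] 0.1553383823950465
```

Run:
```python
from h import *
crop("pics/top0.png",388,178,424,210,16,"pics/c7.png")
crop("pics/side0.png",312,105,350,155,12,"pics/c8.png")
f=lambda p:(360+p[0]/10,170+p[1]/10)
s=lambda p:(300+p[0]/9,115+p[1]/9)
for a,b in zip([(510,120),(575,285),(365,370),(300,222)],[(182,126),(326,132),(322,265),(173,255)]): print(tri(f(a),s(b)))
```

```text
(array([ 0.62435687, -0.35405822,  0.1030098 ]), np.float64(0.004506977785301651))
(array([ 0.57891354, -0.36843128,  0.10854143]), np.float64(0.004169057229344632))
(array([ 0.55597641, -0.31355859,  0.10254866]), np.float64(0.0004811487874700872))
(array([ 0.59853149, -0.29692622,  0.10093343]), np.float64(0.005171397572664839))
```

View pics/c7.png

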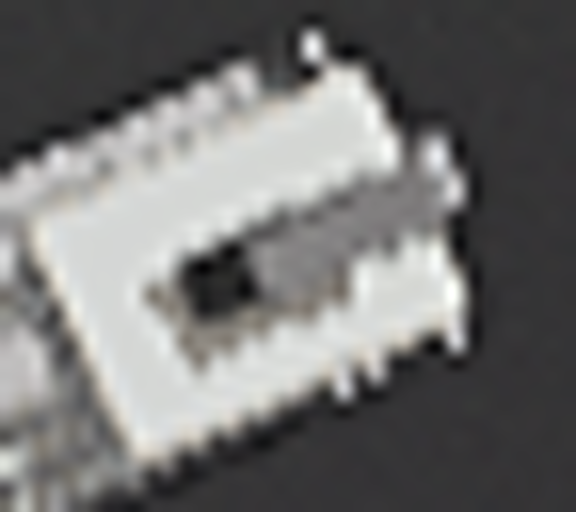

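View pics/c8.png

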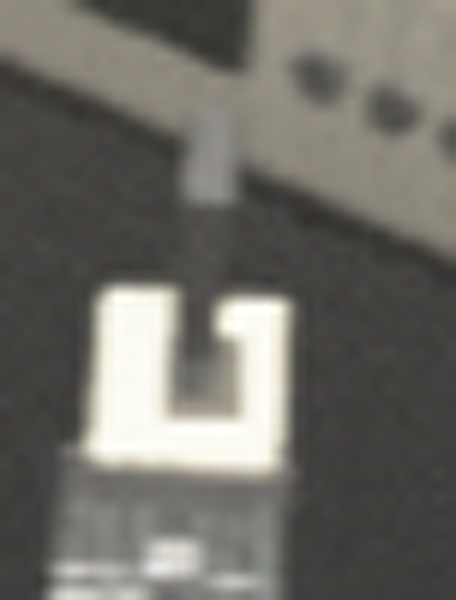

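Run:
```python
from h import *
a,b=(388+348/16,178+243/16),(312+212/12,105+157/12)
print(onz("top",a,.175),onz("side",b,.175),tri(a,b))
for p,z in[((250,276),.175),((445,203),.175),((35,235),.108),((135,460),.108),((465,335),.108),((365,75),.108)]: print(p,onz("top",(388+p[0]/16,178+p[1]/16),z).round(4))
for p in[(210,205),(216,110)]: print(onz("side",(312+p[0]/12,105+p[1]/12),.175).round(4))
```

```text
[ 0.58664756 -0.33243426  0.175     ] [ 0.58958947 -0.3277211   0.175     ] (array([ 0.58896336, -0.33226542,  0.17203343]), np.float64(0.00455711567002687))
(250, 276) [ 0.5817 -0.3166  0.175 ]
(445, 203) [ 0.5927 -0.3481  0.175 ]
(35, 235) [ 0.5943 -0.2969  0.108 ]
(135, 460) [ 0.5562 -0.3123  0.108 ]
(465, 335) [ 0.5759 -0.3682  0.108 ]
(365, 75) [ 0.62   -0.3531  0.108 ]
[ 0.5823 -0.3114  0.175 ]
[ 0.5965 -0.3442  0.175 ]
```

```bash
cat >> h.py <<'E'
O=np.array([.5103,.1592]);psi=np.arctan(.1566);ey=np.array([np.sin(psi),np.cos(psi)]);ex=np.array([ey[1],-ey[0]])
def R2W(x,y): return O+ex*x/1000+ey*y/1000
def rl(P): d=np.asarray(P)[:2]-O; return (np.array([d@ex,d@ey])*1000).round(1)
def show():
    from scipy.spatial.transform import Rotation as R
    s=ctrl.state();M=R.from_quat(s["tcp_rot"]).as_matrix()
    print("t",s["time_s"],"p",s["position"].round(4),"rail",rl(s["position"]),"alpha",np.arctan2(M[1,0],M[0,0]).round(4),"tilt",M[:2,2].round(4),"F",s["wrist_force"].round(1),"w",s["grip_width"].round(4),"j",s["joint_positions"].round(2))
    return s["position"],M
def delta(target):
    p,M=show();d=M.T@(np.asarray(target)-p)*1000;print("tool delta mm",d.round(1));return d
E
python3 - <<'E'
from h import *
p=R2W(55-75*np.cos(.06),-115-75*np.sin(.06));print(p)
delta([*p,.2445])
E
```

```text
[0.47218619 0.04421495]Traceback (most recent call last):
  File "<stdin>", line 3, in <module>
  File "h.py", line 26, in delta
    p,M=show();d=M.T@(np.asarray(target)-p)*1000;print("tool delta mm",d.round(1));return d
        ~~~~^^
  File "h.py", line 23, in show
    print("t",s["time_s"],"p",s["position"].round(4),"rail",rl(s["position"]),"alpha",np.arctan2(M[1,0],M[0,0]).round(4),"tilt",M[:2,2].round(4),"F",s["wrist_force"].round(1),"w",s["grip_width"].round(4),"j",s["joint_positions"].round(2))
                                                                                                                                                                                   ^^^^^^^^^^^^^^^^^^^^^
AttributeError: 'float' object has no attribute 'round'
```

{"api": "play_rows", "payload": {"series": [{"offset": [11, -11, 0], "turn": 0, "hand": 0}, {"offset": [22, -22.5, 0], "turn": 0, "hand": 0}, {"offset": [22, -22.5, 0], "turn": 0, "hand": 0}, {"offset": [22, -22.5, 0], "turn": 0, "hand": 0}, {"offset": [22, -22.5, 0], "turn": 0, "hand": 0}, {"offset": [22, -22.5, 0], "turn": 0, "hand": 0}, {"offset": [22, -22.5, 0], "turn": 0, "hand": 0}, {"offset": [22, -22.5, 0], "turn": 0, "hand": 0}, {"offset": [22, -22.5, 0], "turn": 0, "hand": 0}, {"offset": [22, -22.5, 0], "turn": 0, "hand": 0}, {"offset": [22, -22.5, 0], "turn": 0, "hand": 0}, {"offset": [22, -22.5, 0], "turn": 0, "hand": 0}, {"offset": [22, -22.5, 0], "turn": 0, "hand": 0}, {"offset": [22, -22.5, 0], "turn": 0, "hand": 0}, {"offset": [22, -22.5, 0], "turn": 0, "hand": 0}, {"offset": [22, -22.5, 0], "turn": 0, "hand": 0}, {"offset": [22, -22.5, 0], "turn": 0, "hand": 0}, {"offset": [22, -22.5, 0], "turn": 0, "hand": 0}, {"offset": [22, -22.5, 0], "turn": 0, "hand": 0}]}}

```text
time_s: 1.68
position: [0.4575, -0.0015, 0.2452]
tcp_rot: [0.973, 0.232, -0.0, 0.0]
wrist_force: [1.8, -0.1, 0.4]
grip_width: 0.085
```

```bash
sed -i 's/s\["grip_width"\].round(4)/round(float(s["grip_width"]),4)/' h.py
python3 - <<'E'
from h import *
delta([.4722,.0442,.2445])
for n in("top","side"):
    cv2.imwrite(f"pics/{n}1.png",ctrl.snapshot(n)[:,:,::-1])
crop("pics/top1.png",215,185,325,265,7,"pics/d1.png")
crop("pics/side1.png",240,170,340,260,6,"pics/d2.png")
E
```

```text
t 1.6833 p [ 0.4575 -0.0015  0.2452] rail [ -27.3 -167. ] alpha 0.4676 tilt [-0.     -0.0003] F [ 1.8 -0.1  0.4] w 0.085 j [ 0.53 -0.01 -0.62  1.85 -0.01  1.3  -1.19]
tool delta mm [ 33.7 -34.2   0.7]
```

View pics/d1.png

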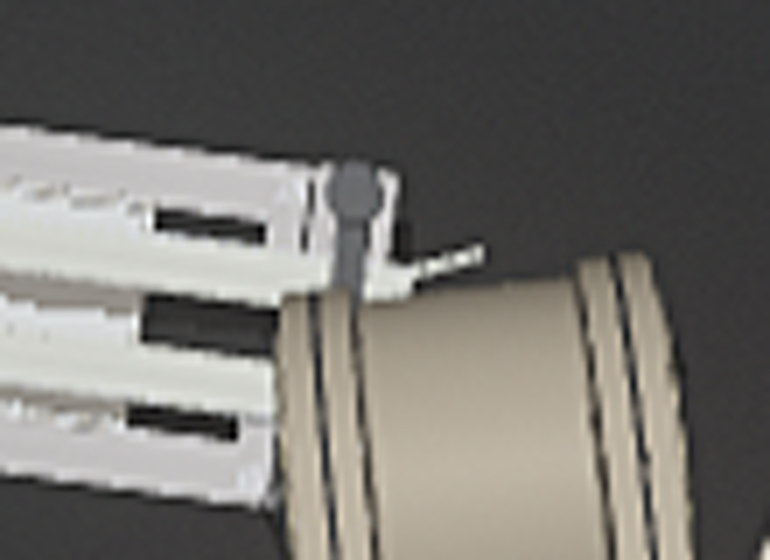

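View pics/d2.png

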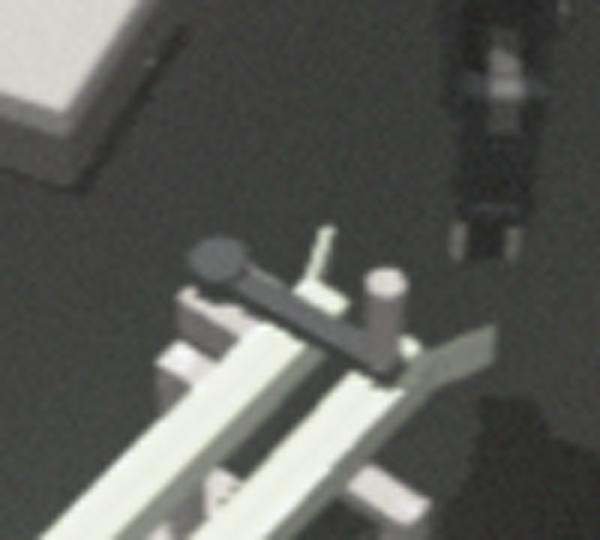

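Run:
```python
from h import *
s=ctrl.state();p=s["position"]
print(proj("side",[p,p-[0,0,.014],p+[0,0,.005]]), proj("side",[[.4722,.0442,.209]]), "seen peg top",(240+385/6,170+283/6))
```

```text
[[320.94285567 194.74757328]
 [320.48990654 199.04149123]
 [321.10731761 193.18848854]] [[305.19275157 216.13630592]] seen peg top (304.1666666666667, 217.16666666666666)
```

{"api": "play_rows", "payload": {"series": [{"offset": [12, -12, 0], "turn": 0, "hand": 0}, {"offset": [12, -12, 0], "turn": 0, "hand": 0}, {"offset": [9, -9.5, 0], "turn": 0, "hand": 0}, {"offset": [0, 0, 0], "turn": 0, "hand": 0}]}}

```text
time_s: 2.12
position: [0.472, 0.0438, 0.2451]
tcp_rot: [0.972, 0.233, 0.0, -0.0]
wrist_force: [-0.5, 0.7, 0.3]
grip_width: 0.0858
```

Run:
```python
from h import *
show()
cv2.imwrite("pics/side2.png",ctrl.snapshot("side")[:,:,::-1])
crop("pics/side2.png",240,160,340,260,6,"pics/d3.png")
```

```text
t 2.1167 p [0.472  0.0438 0.2451] rail [ -20.  -119.9] alpha 0.4708 tilt [-0.0002  0.0009] F [-0.5  0.7  0.3] w 0.0858 j [ 0.47  0.04 -0.67  1.81  0.02  1.3  -1.3 ]
```

View pics/d3.png

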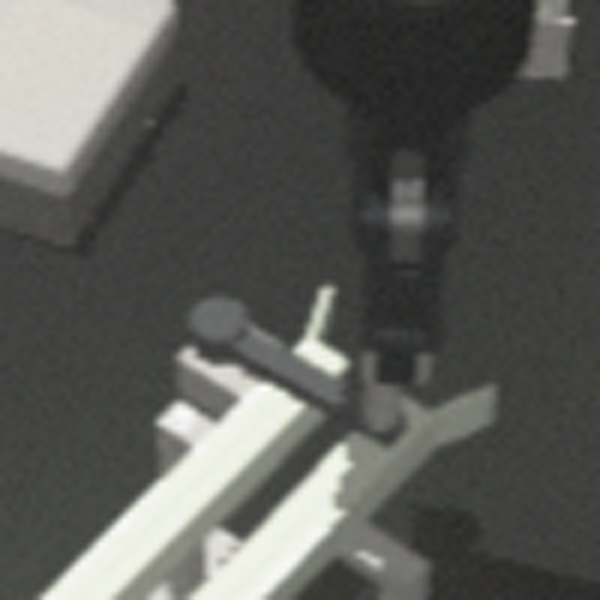

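{"api": "play_rows", "payload": {"series": [{"offset": [0, 0, 15], "turn": 0, "hand": 0}, {"offset": [0, 0, 15], "turn": 0, "hand": 0}, {"offset": [0, 0, 15], "turn": 0, "hand": 0}, {"offset": [0, 0, 12], "turn": 0, "hand": 0}, {"offset": [0, 0, 0], "turn": 0, "hand": 0.5}, {"offset": [0, 0, 0], "turn": 0, "hand": 0.8}, {"offset": [0, 0, 0], "turn": 0, "hand": 1}, {"offset": [0, 0, 0], "turn": 0, "hand": 1}, {"offset": [0, 0, 0], "turn": 0, "hand": 1}, {"offset": [0, 0, 0], "turn": 0, "hand": 1}, {"offset": [0, 0, 0], "turn": 0, "hand": 1}, {"offset": [0, 0, 0], "turn": 0, "hand": 1}], "newtons": 20}}

```text
time_s: 3.17
position: [0.4717, 0.0421, 0.1887]
tcp_rot: [0.973, 0.232, -0.0, 0.0]
wrist_force: [-5.6, 1.1, 5.9]
grip_width: 0.0132
```

Run:
```python
from h import *
show()
cv2.imwrite("pics/side3.png",ctrl.snapshot("side")[:,:,::-1])
crop("pics/side3.png",240,160,340,260,6,"pics/d4.png")
```

```text
t 3.1667 p [0.4717 0.0421 0.1887] rail [ -20.  -121.7] alpha 0.4682 tilt [-0.0002 -0.    ] F [-5.6  1.1  5.9] w 0.0132 j [ 0.47  0.09 -0.67  1.89  0.06  1.18 -1.33]
```

View pics/d4.png

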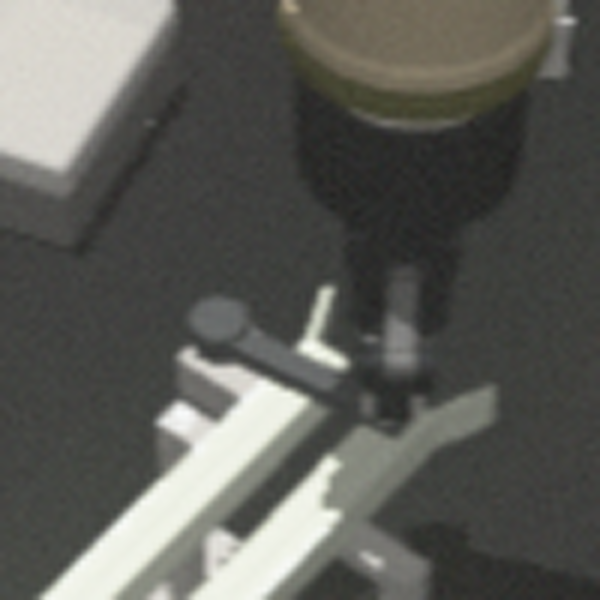

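Run:
```python
from h import *
p,M=show()
qs=np.linspace(.08,1.68,13)
P=np.array([R2W(55-75*np.cos(q),-115-75*np.sin(q)) for q in qs])
d=np.diff(P,axis=0)*1000
print((np.c_[d,0*d[:,0]]@M).round(1).tolist())
```

```text
t 3.2167 p [0.4717 0.042  0.1887] rail [ -20.  -121.7] alpha 0.4682 tilt [-0.0001 -0.0001] F [-4.3  1.6  6.3] w 0.0131 j [ 0.47  0.09 -0.67  1.89  0.06  1.18 -1.33]
[[-4.6, 8.9, 0.0], [-3.4, 9.4, 0.0], [-2.1, 9.8, 0.0], [-0.8, 10.0, 0.0], [0.6, 10.0, -0.0], [1.9, 9.8, -0.0], [3.2, 9.5, -0.0], [4.4, 9.0, -0.0], [5.6, 8.3, -0.0], [6.6, 7.5, -0.0], [7.5, 6.5, -0.0], [8.4, 5.5, -0.0]]
```

{"api": "play_rows", "payload": {"series": [{"offset": [-4.5, 9, -1], "turn": 0, "hand": 1}, {"offset": [-3.5, 9.5, 0], "turn": 0, "hand": 1}, {"offset": [-2, 10, 0], "turn": 0, "hand": 1}, {"offset": [-1, 10, 0], "turn": 0, "hand": 1}, {"offset": [0.5, 10, 0], "turn": 0, "hand": 1}, {"offset": [2, 10, 0], "turn": 0, "hand": 1}, {"offset": [3, 9.5, 0], "turn": 0, "hand": 1}, {"offset": [4.5, 9, 0], "turn": 0, "hand": 1}, {"offset": [5.5, 8.5, 0], "turn": 0, "hand": 1}, {"offset": [6.5, 7.5, 0], "turn": 0, "hand": 1}, {"offset": [7.5, 6.5, 0], "turn": 0, "hand": 1}, {"offset": [8.5, 5.5, 0], "turn": 0, "hand": 1}, {"offset": [0, 0, 0], "turn": 0, "hand": 1}, {"offset": [0, 0, 0], "turn": 0, "hand": 1}]}}

```text
time_s: 4.38
position: [0.5444, -0.0391, 0.189]
tcp_rot: [0.973, 0.232, 0.0, -0.001]
wrist_force: [0.3, 4.3, -5.1]
grip_width: 0.0134
```

Run:
```python
from h import *
show()
cv2.imwrite("pics/side4.png",ctrl.snapshot("side")[:,:,::-1])
crop("pics/side4.png",240,160,340,260,6,"pics/d5.png")
```

```text
t 4.3833 p [ 0.5444 -0.0391  0.189 ] rail [  64.4 -190.6] alpha 0.4686 tilt [0.0004 0.0012] F [ 0.3  4.3 -5.1] w 0.0134 j [ 0.51  0.25 -0.59  1.72  0.15  1.21 -1.23]
```

View pics/d5.png

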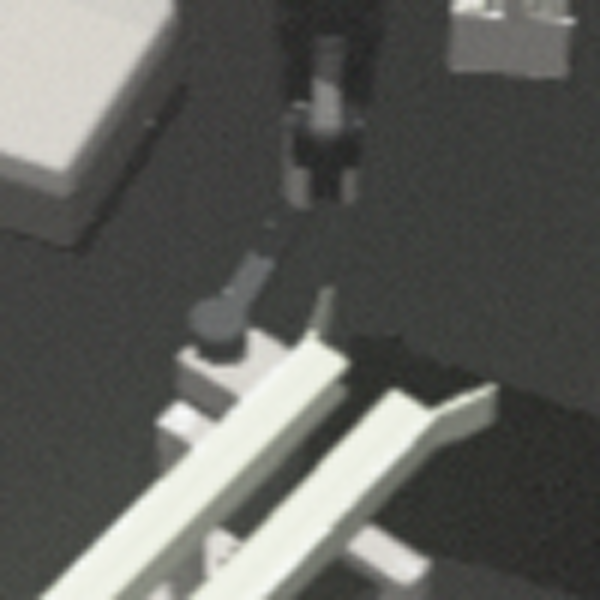

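```bash
cat >> h.py <<'E'
def rows(p0,a0,pts,als):
    out=[];p=np.array(p0,float);a=a0
    for q,b in zip(pts,als):
        d=(np.array(q)-p)*1000
        x=np.array([np.cos(a),np.sin(a)]);y=np.array([np.sin(a),-np.cos(a)])
        out.append([round(float(d[:2]@x),1),round(float(d[:2]@y),1),round(float(-d[2]),1),round(float(a-b),3)]);p=np.array(q);a=b
    return out
E
python3 - <<'E'
from h import *
n=13
a=np.linspace(.4686,1.97,n+1)[1:]
P=np.linspace([.5444,-.0391,.255],[.588,-.331,.255],n+1)[1:]
for r in rows([.5444,-.0391,.255],.4686,P,a):print(r)
E
```

```text
[-7.1, 21.5, -0.0, -0.115]
[-9.6, 20.6, -0.0, -0.115]
[-11.9, 19.3, -0.0, -0.115]
[-14.0, 17.8, -0.0, -0.115]
[-16.0, 16.1, -0.0, -0.115]
[-17.8, 14.2, -0.0, -0.115]
[-19.3, 12.0, -0.0, -0.115]
[-20.5, 9.7, -0.0, -0.115]
[-21.5, 7.3, -0.0, -0.115]
[-22.2, 4.8, -0.0, -0.115]
[-22.6, 2.2, -0.0, -0.115]
[-22.7, -0.5, -0.0, -0.115]
[-22.5, -3.1, -0.0, -0.115]
```

{"api": "play_rows", "payload": {"series": [{"offset": [0, 0, 0], "turn": 0, "hand": 0}, {"offset": [0, 0, 0], "turn": 0, "hand": 0}, {"offset": [0, 0, 0], "turn": 0, "hand": 0}, {"offset": [0, 0, -22], "turn": 0, "hand": 0}, {"offset": [0, 0, -22], "turn": 0, "hand": 0}, {"offset": [0, 0, -22], "turn": 0, "hand": 0}, {"offset": [0, 0, 0], "turn": 0, "hand": 0}]}}

```text
time_s: 5.02
position: [0.5452, -0.0402, 0.2601]
tcp_rot: [0.973, 0.231, 0.003, 0.002]
wrist_force: [0.7, 0.6, 0.3]
grip_width: 0.0854
```

{"api": "play_rows", "payload": {"series": [{"offset": [-7, 21.5, 0], "turn": -0.115, "hand": 0}, {"offset": [-9.5, 20.5, 0], "turn": -0.115, "hand": 0}, {"offset": [-12, 19.5, 0], "turn": -0.115, "hand": 0}, {"offset": [-14, 18, 0], "turn": -0.115, "hand": 0}, {"offset": [-16, 16, 0], "turn": -0.115, "hand": 0}, {"offset": [-18, 14, 0], "turn": -0.115, "hand": 0}, {"offset": [-19.5, 12, 0], "turn": -0.115, "hand": 0}, {"offset": [-20.5, 9.5, 0], "turn": -0.115, "hand": 0}, {"offset": [-21.5, 7.5, 0], "turn": -0.115, "hand": 0}, {"offset": [-22, 5, 0], "turn": -0.115, "hand": 0}, {"offset": [-22.5, 2, 0], "turn": -0.115, "hand": 0}, {"offset": [-22.5, -0.5, 0], "turn": -0.115, "hand": 0}, {"offset": [-22.5, -3, 0], "turn": -0.115, "hand": 0}, {"offset": [0, 0, 0], "turn": 0, "hand": 0}, {"offset": [0, 0, 0], "turn": 0, "hand": 0}]}}

```text
time_s: 6.27
position: [0.5852, -0.3336, 0.2546]
tcp_rot: [0.557, 0.83, -0.0, -0.0]
wrist_force: [0.6, 1.3, -0.2]
grip_width: 0.0855
```

Run:
```python
from h import *
delta([.588,-.331,.16])
for n in("side","top"):cv2.imwrite(f"pics/{n}5.png",ctrl.snapshot(n)[:,:,::-1])
crop("pics/side5.png",285,85,365,185,6,"pics/e1.png")
crop("pics/top5.png",210,160,450,270,3.3,"pics/e2.png")
```

```text
t 6.2667 p [ 0.5852 -0.3336  0.2546] rail [ 150.3 -475.3] alpha 1.9591 tilt [-0.0004 -0.0001] F [ 0.6  1.3 -0.2] w 0.0855 j [ 0.87  0.51 -0.63  1.27  0.29  1.45  0.66]
tool delta mm [ 1.4  3.6 94.6]
```

View pics/e1.png

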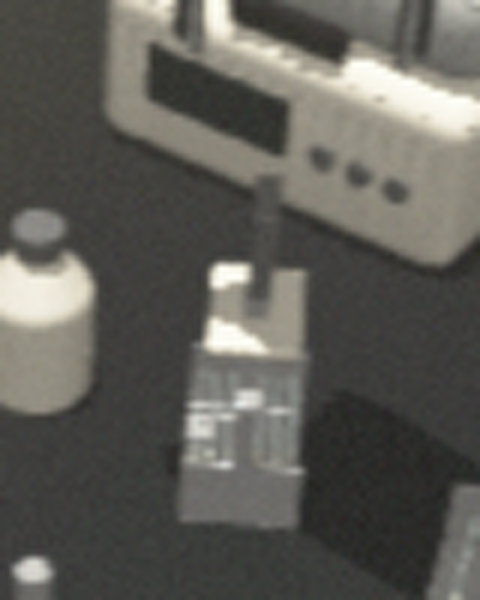

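View pics/e2.png

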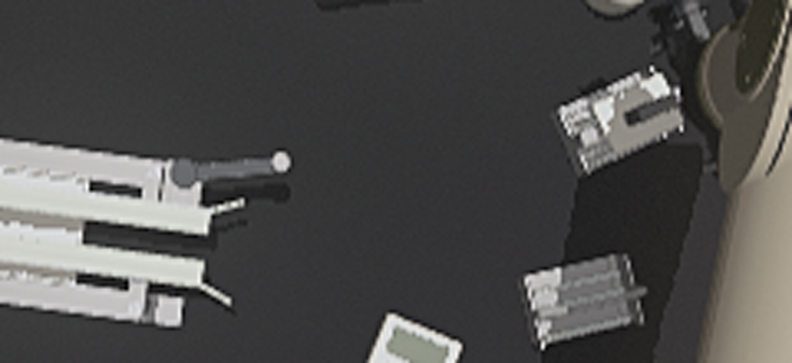

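Run:
```python
from h import *
p,M=show()
y=M[:,1]
for z in(.0,.014): print(proj("side",[p-[0,0,z-.013]+ y*.0425,p-[0,0,z-.013]-y*.0425,p-[0,0,z-.013]]))
crop("pics/side5.png",285,60,385,130,7,"pics/e3.png")
# grip block in shadow: top end points of side image
```

```text
t 6.3667 p [ 0.5859 -0.331   0.2554] rail [ 150.6 -472.6] alpha 1.9616 tilt [0.0003 0.0001] F [ 0.4  0.1 -0.2] w 0.0853 j [ 0.87  0.51 -0.63  1.28  0.29  1.45  0.66]
[[318.4386117   88.20245381]
 [350.73320639  90.42772026]
 [334.51924046  89.31049322]]
[[318.09704042  92.71137143]
 [350.07123033  94.95177285]
 [334.01877472  93.82699238]]
```

View pics/e3.png

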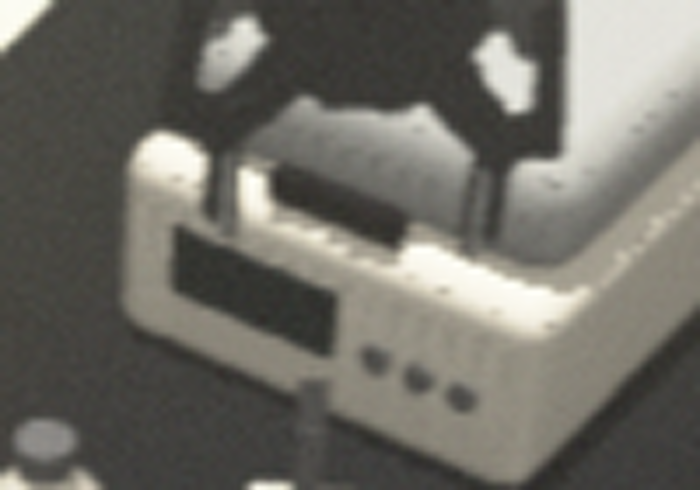

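{"api": "play_rows", "payload": {"series": [{"offset": [0, 2, 15], "turn": -0.015, "hand": 0}, {"offset": [0, 0, 20], "turn": 0, "hand": 0}, {"offset": [0, 0, 20], "turn": 0, "hand": 0}, {"offset": [0, 0, 20], "turn": 0, "hand": 0}, {"offset": [0, 0, 18], "turn": 0, "hand": 0}, {"offset": [0, 0, 11], "turn": 0, "hand": 0}, {"offset": [0, 0, 0], "turn": 0, "hand": 0.5}, {"offset": [0, 0, 0], "turn": 0, "hand": 0.7}, {"offset": [0, 0, 0], "turn": 0, "hand": 0.75}, {"offset": [0, 0, 0], "turn": 0, "hand": 0.8}, {"offset": [0, 0, 0], "turn": 0, "hand": 0.85}, {"offset": [0, 0, 0], "turn": 0, "hand": 0.9}, {"offset": [0, 0, 0], "turn": 0, "hand": 1}, {"offset": [0, 0, 0], "turn": 0, "hand": 1}, {"offset": [0, 0, 0], "turn": 0, "hand": 1}, {"offset": [0, 0, 0], "turn": 0, "hand": 1}], "newtons": 50}}

```text
time_s: 7.7
position: [0.588, -0.3309, 0.1519]
tcp_rot: [0.55, 0.835, 0.0, 0.001]
wrist_force: [0.2, 0.8, 4.2]
grip_width: 0.0116
```

Run:
```python
from h import *
show()
cv2.imwrite("pics/side6.png",ctrl.snapshot("side")[:,:,::-1])
crop("pics/side6.png",285,85,365,185,6,"pics/e4.png")
```

```text
t 7.7 p [ 0.588  -0.3309  0.1519] rail [ 152.6 -472.1] alpha 1.9779 tilt [ 0.001  -0.0003] F [0.2 0.8 4.2] w 0.0116 j [ 0.87  0.57 -0.61  1.4   0.33  1.27  0.64]
```

View pics/e4.png

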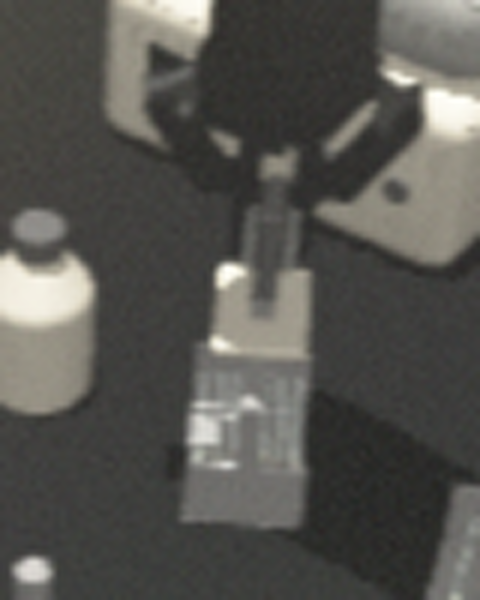

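Run:
```python
from h import *
e=R2W(0,-250);print(e)
for n,uv,z in[("timer",(335,268),.02),("plain",(387,250),.05)]: P=onz("top",uv,z);print(n,P,rl(P))
n=13
a=np.linspace(1.9779,1.4155,n+1)[1:]
P=np.linspace([.588,-.331,.267],[*e,.267],n+1)[1:]
for r in rows([.588,-.331,.267],1.9779,P,a):print(r)
```

```text
[ 0.4716214  -0.08778981]
timer [ 0.39121759 -0.15250913  0.02      ] [ -69.4 -326.4]
plain [ 0.43962874 -0.29482326  0.05      ] [ 4.000e-01 -4.595e+02]
[20.7, -0.8, -0.0, 0.043]
[20.7, -1.7, -0.0, 0.043]
[20.6, -2.6, -0.0, 0.043]
[20.4, -3.5, -0.0, 0.043]
[20.3, -4.4, -0.0, 0.043]
[20.1, -5.2, -0.0, 0.043]
[19.8, -6.1, -0.0, 0.043]
[19.5, -7.0, -0.0, 0.043]
[19.2, -7.8, -0.0, 0.043]
[18.9, -8.6, -0.0, 0.043]
[18.5, -9.4, -0.0, 0.043]
[18.0, -10.2, -0.0, 0.043]
[17.6, -11.0, -0.0, 0.043]
```

{"api": "play_rows", "payload": {"series": [{"offset": [0, 0, -5], "turn": 0, "hand": 1}, {"offset": [0, 0, -15], "turn": 0, "hand": 1}, {"offset": [0, 0, -20], "turn": 0, "hand": 1}, {"offset": [0, 0, -20], "turn": 0, "hand": 1}, {"offset": [0, 0, -20], "turn": 0, "hand": 1}, {"offset": [0, 0, -20], "turn": 0, "hand": 1}, {"offset": [0, 0, -15], "turn": 0, "hand": 1}, {"offset": [0, 0, 0], "turn": 0, "hand": 1}]}}

```text
time_s: 8.42
position: [0.5883, -0.3313, 0.2694]
tcp_rot: [0.55, 0.835, 0.0, 0.002]
wrist_force: [0.8, -0.6, -1.1]
grip_width: 0.0114
```

{"api": "play_rows", "payload": {"series": [{"offset": [20.5, -1, 0], "turn": 0.043, "hand": 1}, {"offset": [20.5, -1.5, 0], "turn": 0.043, "hand": 1}, {"offset": [20.5, -2.5, 0], "turn": 0.043, "hand": 1}, {"offset": [20.5, -3.5, 0], "turn": 0.043, "hand": 1}, {"offset": [20.5, -4.5, 0], "turn": 0.043, "hand": 1}, {"offset": [20, -5, 0], "turn": 0.043, "hand": 1}, {"offset": [20, -6, 0], "turn": 0.043, "hand": 1}, {"offset": [19.5, -7, 0], "turn": 0.043, "hand": 1}, {"offset": [19, -8, 0], "turn": 0.043, "hand": 1}, {"offset": [19, -8.5, 0], "turn": 0.043, "hand": 1}, {"offset": [18.5, -9.5, 0], "turn": 0.043, "hand": 1}, {"offset": [18, -10, 0], "turn": 0.043, "hand": 1}, {"offset": [17.5, -11, 0], "turn": 0.043, "hand": 1}, {"offset": [0, 0, 0], "turn": 0, "hand": 1}, {"offset": [0, 0, 0], "turn": 0, "hand": 1}]}}

```text
time_s: 9.67
position: [0.4705, -0.0876, 0.2654]
tcp_rot: [0.758, 0.652, -0.001, -0.0]
wrist_force: [-0.4, -1.0, -2.8]
grip_width: 0.0114
```

Run:
```python
from h import *
e=R2W(0,-250)
delta([*e,.1515+.039])
```

```text
t 9.6667 p [ 0.4705 -0.0876  0.2654] rail [  -1.1 -250. ] alpha 1.4202 tilt [-0.0012 -0.0007] F [-0.4 -1.  -2.8] w 0.0114 j [ 0.8   0.04 -0.72  1.77  0.03  1.34 -0.08]
tool delta mm [ 0.   1.2 74.9]
```

{"api": "play_rows", "payload": {"series": [{"offset": [0, 1, 15], "turn": 0.005, "hand": 1}, {"offset": [0, 0, 20], "turn": 0, "hand": 1}, {"offset": [0, 0, 20], "turn": 0, "hand": 1}, {"offset": [0, 0, 15], "turn": 0, "hand": 1}, {"offset": [0, 0, 5], "turn": 0, "hand": 1}, {"offset": [0, 0, 0], "turn": 0, "hand": 1}, {"offset": [0, 0, 0], "turn": 0, "hand": 1}]}}

```text
time_s: 10.25
position: [0.4724, -0.0887, 0.1915]
tcp_rot: [0.761, 0.649, 0.0, -0.0]
wrist_force: [-0.6, 0.3, -2.5]
grip_width: 0.0114
```

Run:
```python
from h import *
show()
for n in("side","top"):cv2.imwrite(f"pics/{n}7.png",ctrl.snapshot(n)[:,:,::-1])
crop("pics/side7.png",260,140,380,270,4.5,"pics/f1.png")
crop("pics/top7.png",210,180,350,270,5,"pics/f2.png")
```

```text
t 10.25 p [ 0.4724 -0.0887  0.1915] rail [   0.9 -250.8] alpha 1.4134 tilt [-0.0002  0.0003] F [-0.6  0.3 -2.5] w 0.0114 j [ 0.79  0.11 -0.73  1.87  0.08  1.19 -0.12]
```

View pics/f1.png

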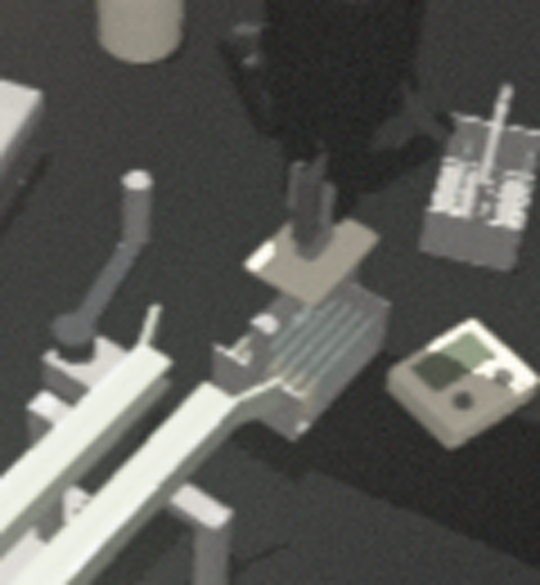

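View pics/f2.png

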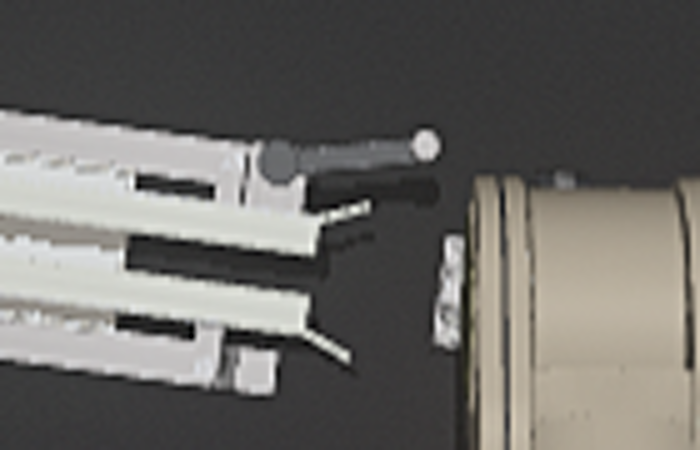

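```bash
python3 - <<'E'
from h import *
s=lambda p:(260+p[0]/4.5,140+p[1]/4.5)
for p in[(245,265),(313,306),(380,238),(312,203)]: print(p,rl(onz("side",s(p),.147)))
# reference: rail open-end slot corners in side view (z .153), flare ends
for p in[(170,378),(240,398),(210,383),(150,350)]: print("ref",p,rl(onz("side",s(p),.153)))
print(proj("side",[[*R2W(a,-140),.153] for a in(-11,11,-28,28)]))
# top: basket leading edge z ~.08
t=lambda p:(210+p[0]/5,180+p[1]/5)
for p in[(453,237),(440,345)]: print("top",rl(onz("top",t(p),.081)))
E
python3 - <<'E'
import sys;sys.path.insert(0,'.')
from h import *
crop("pics/side7.png",285,175,350,245,8.5,"pics/f3.png")
E
```

```text
(245, 265) [  22.6 -218.1]
(313, 306) [ -22.6 -217.3]
(380, 238) [ -23.5 -280.2]
(312, 203) [  20.5 -278.6]
ref (170, 378) [   4.6 -127.6]
ref (240, 398) [ -30.8 -139.6]
ref (210, 383) [ -13.2 -137.8]
ref (150, 350) [  23.8 -135.6]
[[306.45921005 224.03141212]
 [298.85407974 219.32767073]
 [312.43818996 227.72938627]
 [293.07718229 215.75468374]]
top [  29.9 -212.7]
top [ -29.2 -213.3]
```

View pics/f3.png

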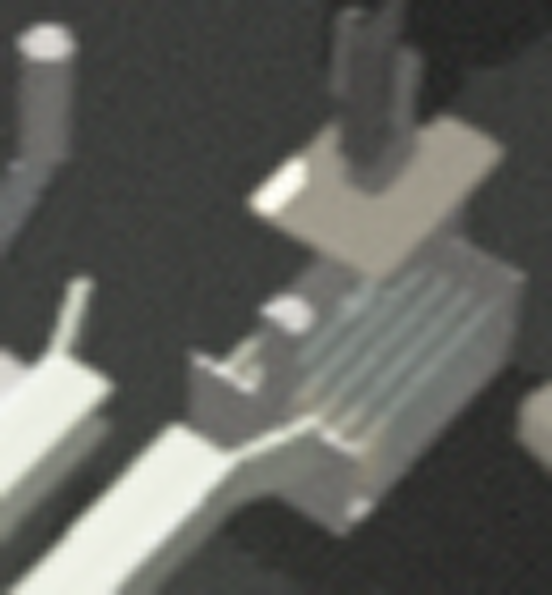

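{"api": "play_rows", "payload": {"series": [{"offset": [8, -0.5, 1], "turn": 0, "hand": 1}, {"offset": [12, 0, 0], "turn": 0, "hand": 1}, {"offset": [12, 0, 0], "turn": 0, "hand": 1}, {"offset": [12, 0, 0], "turn": 0, "hand": 1}, {"offset": [12, 0, 0], "turn": 0, "hand": 1}, {"offset": [10, 0, 0], "turn": 0, "hand": 1}, {"offset": [8, 0, 0], "turn": 0, "hand": 1}, {"offset": [6, 0, 0], "turn": 0, "hand": 1}, {"offset": [6, 0, 0], "turn": 0, "hand": 1}, {"offset": [6, 0, 0], "turn": 0, "hand": 1}, {"offset": [0, 0, 0], "turn": 0, "hand": 1}, {"offset": [0, 0, 0], "turn": 0, "hand": 1}]}}

```text
time_s: 11.35
position: [0.4862, 0.0027, 0.1903]
tcp_rot: [0.76, 0.65, -0.0, 0.0]
wrist_force: [-0.3, 0.2, -2.4]
grip_width: 0.0116
```

Run:
```python
from h import *
show()
cv2.imwrite("pics/side8.png",ctrl.snapshot("side")[:,:,::-1])
crop("pics/side8.png",265,175,335,245,8,"pics/f4.png")
```

```text
t 11.35 p [0.4862 0.0027 0.1903] rail [   0.4 -158.3] alpha 1.4141 tilt [-0. -0.] F [-0.3  0.2 -2.4] w 0.0116 j [ 0.66  0.14 -0.8   1.86  0.11  1.19 -0.34]
```

View pics/f4.png

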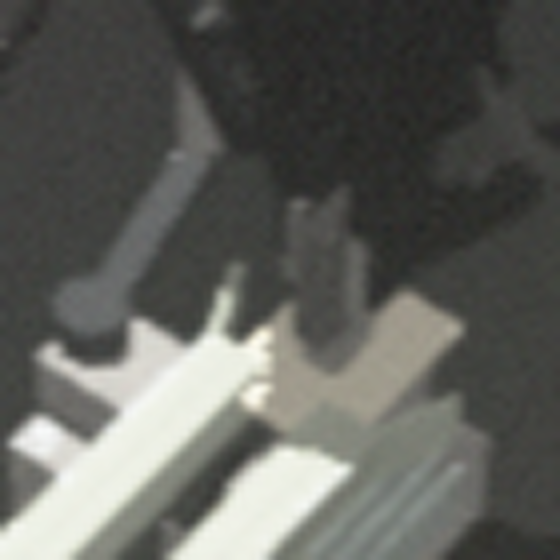

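{"api": "play_rows", "payload": {"series": [{"offset": [6, 0, 0], "turn": 0, "hand": 1}, {"offset": [8, 0, 0], "turn": 0, "hand": 1}, {"offset": [8, 0, 0], "turn": 0, "hand": 1}, {"offset": [8, 0, 0], "turn": 0, "hand": 1}, {"offset": [8, 0, 0], "turn": 0, "hand": 1}, {"offset": [8, 0, 0], "turn": 0, "hand": 1}, {"offset": [8, 0, 0], "turn": 0, "hand": 1}, {"offset": [8, 0, 0], "turn": 0, "hand": 1}, {"offset": [8, 0, 0], "turn": 0, "hand": 1}, {"offset": [8, 0, 0], "turn": 0, "hand": 1}, {"offset": [6, 0, 0], "turn": 0, "hand": 1}, {"offset": [0, 0, 0], "turn": 0, "hand": 1}]}}

```text
time_s: 12.4
position: [0.4994, 0.0873, 0.1904]
tcp_rot: [0.76, 0.65, 0.0, -0.0]
wrist_force: [-0.7, 0.3, -3.8]
grip_width: 0.0114
```

Run:
```python
from h import *
delta([*R2W(0,35),.1895])
```

```text
t 12.4 p [0.4994 0.0873 0.1904] rail [  0.3 -72.7] alpha 1.4156 tilt [0.0002 0.0007] F [-0.7  0.3 -3.8] w 0.0114 j [ 0.52  0.2  -0.86  1.81  0.16  1.21 -0.54]
tool delta mm [107.7  -0.3   0.9]
```

{"api": "play_rows", "payload": {"series": [{"offset": [6, 0, 0], "turn": 0, "hand": 1}, {"offset": [9, 0, 0], "turn": 0, "hand": 1}, {"offset": [10, 0, 0], "turn": 0, "hand": 1}, {"offset": [10, 0, 0], "turn": 0, "hand": 1}, {"offset": [10, 0, 0], "turn": 0, "hand": 1}, {"offset": [10, 0, 0], "turn": 0, "hand": 1}, {"offset": [10, 0, 0], "turn": 0, "hand": 1}, {"offset": [10, 0, 0], "turn": 0, "hand": 1}, {"offset": [10, 0, 0], "turn": 0, "hand": 1}, {"offset": [10, 0, 0], "turn": 0, "hand": 1}, {"offset": [8, 0, 0], "turn": 0, "hand": 1}, {"offset": [4, 0, 0], "turn": 0, "hand": 1}, {"offset": [0, 0, 0], "turn": 0, "hand": 1}, {"offset": [0, 0, 0], "turn": 0, "hand": 1}]}}

```text
time_s: 13.57
position: [0.5161, 0.1913, 0.1902]
tcp_rot: [0.76, 0.65, -0.0, 0.0]
wrist_force: [-0.8, 0.2, -2.1]
grip_width: 0.0115
```

Run:
```python
from h import *
show()
for n in("side","top"):cv2.imwrite(f"pics/{n}9.png",ctrl.snapshot(n)[:,:,::-1])
crop("pics/side9.png",195,200,335,355,3.8,"pics/g1.png")
crop("pics/top9.png",155,190,290,265,5.9,"pics/g2.png")
```

```text
t 13.5667 p [0.5161 0.1913 0.1902] rail [ 0.7 32.6] alpha 1.414 tilt [-0.0002 -0.0002] F [-0.8  0.2 -2.1] w 0.0115 j [ 0.31  0.33 -0.88  1.7   0.27  1.24 -0.79]
```

View pics/g1.png

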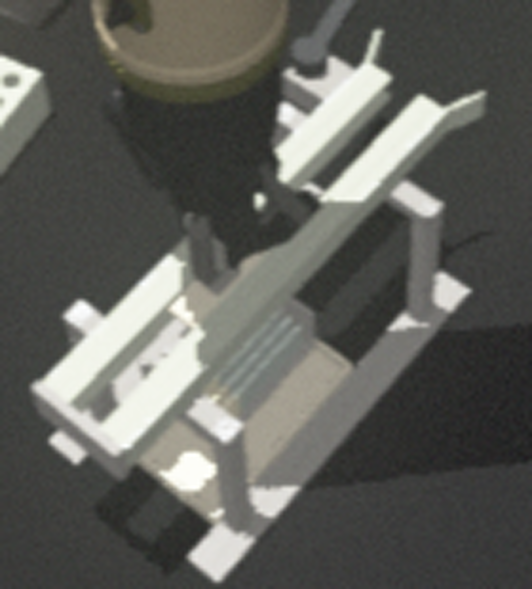

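View pics/g2.png

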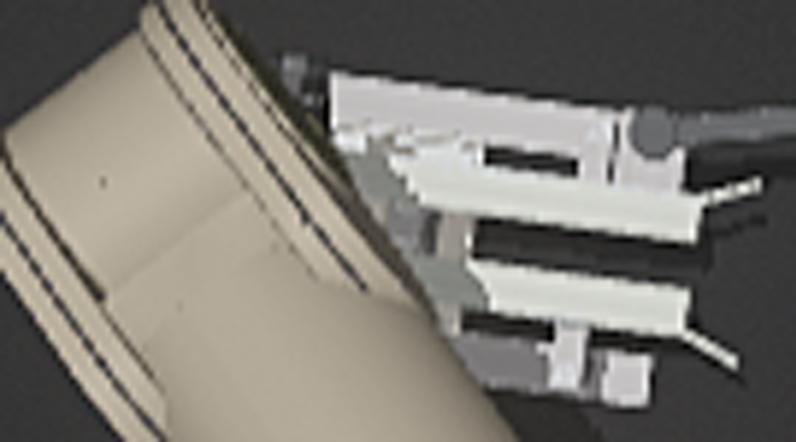

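{"api": "play_rows", "payload": {"series": [{"offset": [2, 0, 1], "turn": 0, "hand": 1}, {"offset": [0, 0, 1], "turn": 0, "hand": 1}, {"offset": [0, 0, 1], "turn": 0, "hand": 1}, {"offset": [0, 0, 0], "turn": 0, "hand": 1}, {"offset": [0, 0, 0], "turn": 0, "hand": 0.8}, {"offset": [0, 0, 0], "turn": 0, "hand": 0.6}, {"offset": [0, 0, 0], "turn": 0, "hand": 0.4}, {"offset": [0, 0, 0], "turn": 0, "hand": 0.3}, {"offset": [0, 0, 0], "turn": 0, "hand": 0.2}, {"offset": [0, 0, -15], "turn": 0, "hand": 0.2}, {"offset": [0, 0, -20], "turn": 0, "hand": 0.2}, {"offset": [0, 0, -20], "turn": 0, "hand": 0.2}, {"offset": [0, 0, -20], "turn": 0, "hand": 0}, {"offset": [0, 0, 0], "turn": 0, "hand": 0}]}}

```text
time_s: 14.83
position: [0.5176, 0.1943, 0.2662]
tcp_rot: [0.76, 0.65, 0.002, 0.001]
wrist_force: [-0.5, 0.4, 1.5]
grip_width: 0.0852
```

Run:
```python
from h import *
show()
cv2.imwrite("pics/side10.png",ctrl.snapshot("side")[:,:,::-1])
crop("pics/side10.png",195,200,335,355,3.8,"pics/g3.png")
# plan: back toward peg region: peg at q~1.69
q=1.69;e=R2W(55-75*np.cos(q),-115-75*np.sin(q));print("peg",e)
s=ctrl.state();n=14
a=np.linspace(1.4155,.4686,n+1)[1:]
P=np.linspace([*s["position"][:2],.262],[*e,.262],n+1)[1:]
for r in rows([*s["position"][:2],.262],1.4155,P,a):print(r)
```

```text
t 14.8333 p [0.5176 0.1943 0.2662] rail [ 1.8 35.8] alpha 1.4139 tilt [0.0051 0.0015] F [-0.5  0.4  1.5] w 0.0852 j [ 0.32  0.27 -0.9   1.59  0.22  1.38 -0.76]
peg [ 0.54413609 -0.03787565]
[-16.1, 4.5, -0.0, 0.068]
[-15.7, 5.5, -0.0, 0.068]
[-15.3, 6.6, -0.0, 0.068]
[-14.8, 7.6, -0.0, 0.068]
[-14.3, 8.6, -0.0, 0.068]
[-13.7, 9.5, -0.0, 0.068]
[-13.0, 10.4, -0.0, 0.068]
[-12.3, 11.3, -0.0, 0.068]
[-11.5, 12.1, -0.0, 0.068]
[-10.6, 12.8, -0.0, 0.068]
[-9.7, 13.5, -0.0, 0.068]
[-8.8, 14.2, -0.0, 0.068]
[-7.8, 14.7, -0.0, 0.068]
[-6.8, 15.2, -0.0, 0.068]
```

View pics/g3.png

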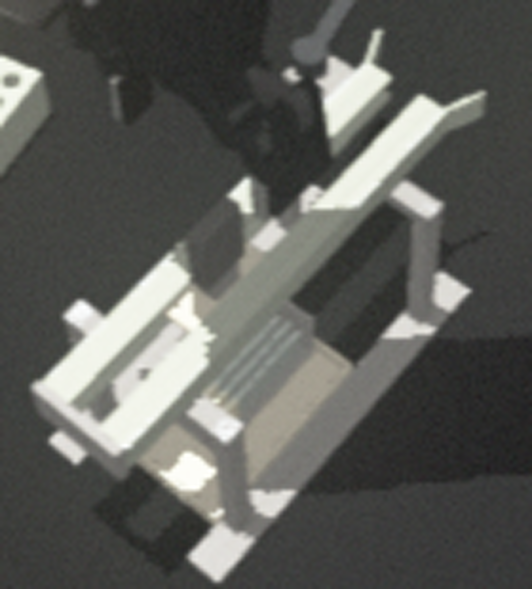

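{"api": "play_rows", "payload": {"series": [{"offset": [-16, 4.5, 0], "turn": 0.068, "hand": 0}, {"offset": [-15.5, 5.5, 0], "turn": 0.068, "hand": 0}, {"offset": [-15.5, 6.5, 0], "turn": 0.068, "hand": 0}, {"offset": [-15, 7.5, 0], "turn": 0.068, "hand": 0}, {"offset": [-14.5, 8.5, 0], "turn": 0.068, "hand": 0}, {"offset": [-13.5, 9.5, 0], "turn": 0.068, "hand": 0}, {"offset": [-13, 10.5, 0], "turn": 0.068, "hand": 0}, {"offset": [-12.5, 11.5, 0], "turn": 0.068, "hand": 0}, {"offset": [-11.5, 12, 0], "turn": 0.068, "hand": 0}, {"offset": [-10.5, 13, 0], "turn": 0.068, "hand": 0}, {"offset": [-9.5, 13.5, 0], "turn": 0.068, "hand": 0}, {"offset": [-9, 14, 0], "turn": 0.068, "hand": 0}, {"offset": [-8, 14.5, 0], "turn": 0.068, "hand": 0}, {"offset": [-7, 15, 0], "turn": 0.068, "hand": 0}, {"offset": [0, 0, 0], "turn": 0, "hand": 0}, {"offset": [0, 0, 0], "turn": 0, "hand": 0}]}}

```text
time_s: 16.22
position: [0.5412, -0.0393, 0.2614]
tcp_rot: [0.974, 0.229, -0.001, -0.0]
wrist_force: [-0.8, 0.1, -0.6]
grip_width: 0.0855
```

Run:
```python
from h import *
P=onz("top",(295.2,208.8),.209);print(P,rl(P))
delta([.544,-.039,.189])
for n in("side","top"):cv2.imwrite(f"pics/{n}11.png",ctrl.snapshot(n)[:,:,::-1])
crop("pics/side11.png",195,150,335,355,2.9,"pics/g4.png")
crop("pics/top11.png",155,190,290,265,5.9,"pics/g5.png")
```

```text
[ 0.55144298 -0.0377546   0.209     ] [  71.1 -188.2]
t 16.2167 p [ 0.5412 -0.0393  0.2614] rail [  61.2 -191.3] alpha 0.4611 tilt [-0.0012  0.0001] F [-0.8  0.1 -0.6] w 0.0855 j [ 0.57  0.2  -0.65  1.63  0.12  1.36 -1.22]
tool delta mm [ 2.7  1.1 72.4]
```

View pics/g4.png

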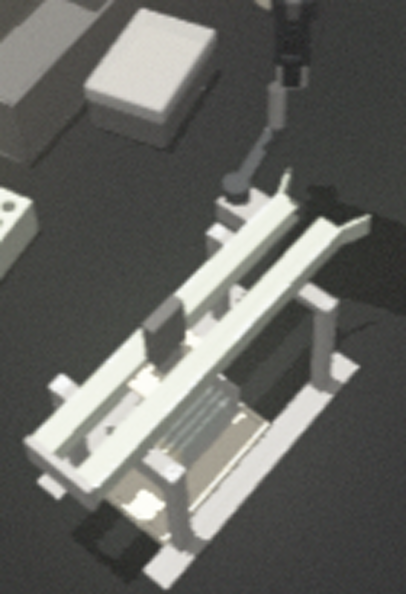

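View pics/g5.png

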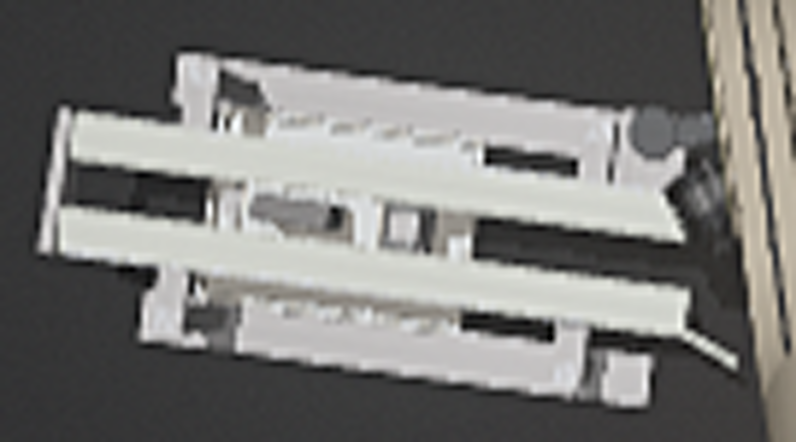

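Run:
```python
from h import *
t=(295.2,209);s=(195+277/2.9,150+86/2.9)
P,e=tri(t,s);print(P,e,rl(P),rl(onz("side",s,.209)),onz("side",s,.209))
g=lambda p:(155+p[0]/5.9,190+p[1]/5.9)
print("block ends",rl(onz("top",g((250,207)),.21)),rl(onz("top",g((332,218)),.21)))
delta([.5505,-.0385,.189])
```

```text
[ 0.55232977 -0.0371412   0.20750907] 0.0029234076424137544 [  71.9 -187.5] [  72.3 -185.5] [ 0.55297825 -0.03527057  0.209     ]
block ends [-1.5 47.9] [-1.5 12.9]
t 16.3167 p [ 0.5413 -0.0376  0.2619] rail [  61.1 -189.6] alpha 0.4641 tilt [-0.0006  0.0004] F [-0.2 -0.3  1.3] w 0.0857 j [ 0.56  0.2  -0.66  1.63  0.12  1.36 -1.22]
tool delta mm [ 7.8  5.  72.9]
```

Run:
```python
from h import *
n=7;a=np.linspace(.464,1.2,n+1)[1:];e=R2W(71.5,-188)
P=np.linspace([.5413,-.0383,.262],[*e,.262],n+1)[1:]
for r in rows([.5413,-.0383,.262],.464,P,a):print(r)
n=18;qs=np.linspace(1.78,-.02,n+1);al=np.linspace(1.2,.2,n+1)
P=[[*R2W(55-75*np.cos(q),-115-75*np.sin(q)),.19] for q in qs]
for r in rows(P[0],1.2,P[1:],al[1:]):print(r)
```

```text
[1.4, 0.6, -0.0, -0.105]
[1.3, 0.7, -0.0, -0.105]
[1.2, 0.9, -0.0, -0.105]
[1.1, 1.0, -0.0, -0.105]
[1.0, 1.1, -0.0, -0.105]
[0.9, 1.2, -0.0, -0.105]
[0.8, 1.3, -0.0, -0.105]
[-2.7, -7.0, -0.0, 0.056]
[-2.4, -7.1, -0.0, 0.056]
[-2.1, -7.2, -0.0, 0.056]
[-1.8, -7.3, -0.0, 0.056]
[-1.5, -7.4, -0.0, 0.056]
[-1.1, -7.4, -0.0, 0.056]
[-0.8, -7.5, -0.0, 0.056]
[-0.5, -7.5, -0.0, 0.056]
[-0.1, -7.5, -0.0, 0.056]
[0.2, -7.5, -0.0, 0.056]
[0.5, -7.5, -0.0, 0.056]
[0.9, -7.4, -0.0, 0.056]
[1.2, -7.4, -0.0, 0.056]
[1.5, -7.3, -0.0, 0.056]
[1.8, -7.3, -0.0, 0.056]
[2.2, -7.2, -0.0, 0.056]
[2.5, -7.1, -0.0, 0.056]
[2.8, -7.0, -0.0, 0.056]
```

{"api": "play_rows", "payload": {"series": [{"offset": [1.5, 0.5, 0], "turn": -0.105, "hand": 0}, {"offset": [1.5, 0.5, 0], "turn": -0.105, "hand": 0}, {"offset": [1, 1, 0], "turn": -0.105, "hand": 0}, {"offset": [1, 1, 0], "turn": -0.105, "hand": 0}, {"offset": [1, 1, 0], "turn": -0.105, "hand": 0}, {"offset": [1, 1, 0], "turn": -0.105, "hand": 0}, {"offset": [1, 1.5, 0], "turn": -0.105, "hand": 0}, {"offset": [0, 0, 0], "turn": 0, "hand": 0}, {"offset": [0, 0, 0], "turn": 0, "hand": 0}]}}

```text
time_s: 17.07
position: [0.5519, -0.0366, 0.2622]
tcp_rot: [0.827, 0.563, 0.0, -0.0]
wrist_force: [0.0, -0.3, 0.9]
grip_width: 0.0855
```

Run:
```python
from h import *
delta([*R2W(71.5,-188),.1895])
cv2.imwrite("pics/side12.png",ctrl.snapshot("side")[:,:,::-1])
crop("pics/side12.png",250,130,330,230,6,"pics/g6.png")
```

```text
t 17.0667 p [ 0.5519 -0.0366  0.2622] rail [  71.4 -187. ] alpha 1.1955 tilt [-0.0001  0.0003] F [ 0.  -0.3  0.9] w 0.0855 j [ 0.62  0.24 -0.74  1.6   0.16  1.37 -0.51]
tool delta mm [-0.9  0.3 72.7]
```

View pics/g6.png

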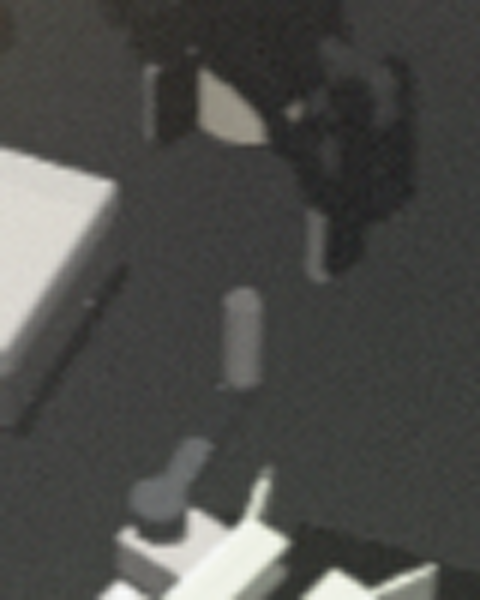

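{"api": "play_rows", "payload": {"series": [{"offset": [-0.5, 0, 18], "turn": 0, "hand": 0}, {"offset": [0, 0, 20], "turn": 0, "hand": 0}, {"offset": [0, 0, 20], "turn": 0, "hand": 0}, {"offset": [0, 0, 14], "turn": 0, "hand": 0}, {"offset": [0, 0, 0], "turn": 0, "hand": 0.5}, {"offset": [0, 0, 0], "turn": 0, "hand": 0.75}, {"offset": [0, 0, 0], "turn": 0, "hand": 0.85}, {"offset": [0, 0, 0], "turn": 0, "hand": 1}, {"offset": [0, 0, 0], "turn": 0, "hand": 1}, {"offset": [0, 0, 0], "turn": 0, "hand": 1}, {"offset": [0, 0, 0], "turn": 0, "hand": 1}, {"offset": [0, 0, 0], "turn": 0, "hand": 1}], "newtons": 25}}

```text
time_s: 18.12
position: [0.5521, -0.0379, 0.1911]
tcp_rot: [0.826, 0.563, 0.0, 0.0]
wrist_force: [-2.5, 0.2, 5.7]
grip_width: 0.0132
```

Run:
```python
from h import *
show()
```

```text
t 18.1167 p [ 0.5521 -0.0379  0.1911] rail [  71.8 -188.3] alpha 1.1967 tilt [ 0.0009 -0.0003] F [-2.5  0.2  5.7] w 0.0132 j [ 0.61  0.29 -0.73  1.7   0.2   1.23 -0.54]
```

Peg held (13.2 mm opening at rail (72,-188)). Now I'll swing it shut along the arc.

{"api": "play_rows", "payload": {"series": [{"offset": [-2.5, -7, 0], "turn": 0.056, "hand": 1}, {"offset": [-2.5, -7, 0], "turn": 0.056, "hand": 1}, {"offset": [-2, -7, 0], "turn": 0.056, "hand": 1}, {"offset": [-2, -7.5, 0], "turn": 0.056, "hand": 1}, {"offset": [-1.5, -7.5, 0], "turn": 0.056, "hand": 1}, {"offset": [-1, -7.5, 0], "turn": 0.056, "hand": 1}, {"offset": [-1, -7.5, 0], "turn": 0.056, "hand": 1}, {"offset": [-0.5, -7.5, 0], "turn": 0.056, "hand": 1}, {"offset": [0, -7.5, 0], "turn": 0.056, "hand": 1}, {"offset": [0, -7.5, 0], "turn": 0.056, "hand": 1}, {"offset": [0.5, -7.5, 0], "turn": 0.056, "hand": 1}, {"offset": [1, -7.5, 0], "turn": 0.056, "hand": 1}, {"offset": [1, -7.5, 0], "turn": 0.056, "hand": 1}, {"offset": [1.5, -7.5, 0], "turn": 0.056, "hand": 1}, {"offset": [2, -7, 0], "turn": 0.056, "hand": 1}, {"offset": [2, -7, 0], "turn": 0.056, "hand": 1}, {"offset": [0, 0, 0], "turn": 0, "hand": 1}, {"offset": [0, 0, 0], "turn": 0, "hand": 1}]}}

```text
time_s: 19.62
position: [0.4713, 0.036, 0.1907]
tcp_rot: [0.989, 0.15, -0.002, 0.0]
wrist_force: [-15.5, 0.3, 15.4]
grip_width: 0.013
```

Run:
```python
from h import *
show()
delta([*R2W(-20,-115),.19])
cv2.imwrite("pics/side13.png",ctrl.snapshot("side")[:,:,::-1])
crop("pics/side13.png",240,160,340,260,6,"pics/h1.png")
```

```text
t 19.6167 p [0.4713 0.036  0.1907] rail [ -19.5 -127.7] alpha 0.3011 tilt [-0.0038 -0.0008] F [-15.5   0.3  15.4] w 0.013 j [ 0.52  0.09 -0.72  1.89  0.07  1.19 -1.49]
t 19.6167 p [0.4713 0.036  0.1907] rail [ -19.5 -127.7] alpha 0.3011 tilt [-0.0038 -0.0008] F [-15.5   0.3  15.4] w 0.013 j [ 0.52  0.09 -0.72  1.89  0.07  1.19 -1.49]
tool delta mm [  5.2 -11.6   0.7]
```

View pics/h1.png

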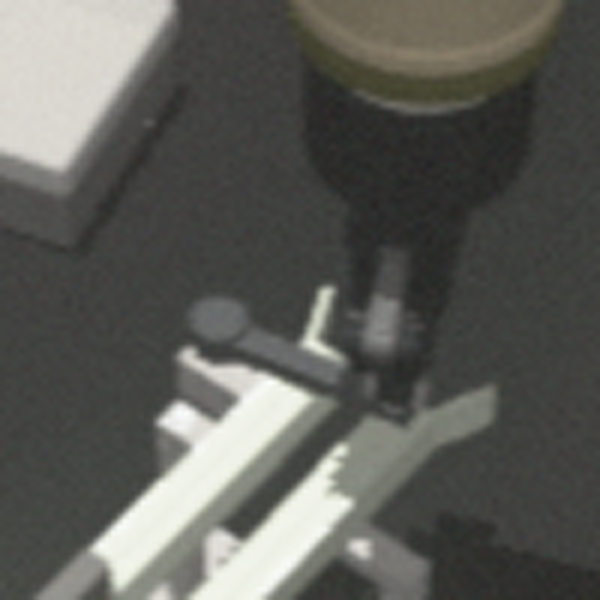

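{"api": "play_rows", "payload": {"series": [{"offset": [0, -4, -1], "turn": 0.03, "hand": 1}, {"offset": [1, -4, -1], "turn": 0.03, "hand": 1}, {"offset": [1, -4, 0], "turn": 0.03, "hand": 1}, {"offset": [0, 0, 0], "turn": 0, "hand": 1}, {"offset": [0, 0, 0], "turn": 0, "hand": 1}]}}

```text
time_s: 20.08
position: [0.4711, 0.0472, 0.1913]
tcp_rot: [0.994, 0.105, -0.001, -0.0]
wrist_force: [3.5, -0.9, -13.1]
grip_width: 0.0132
```

Run:
```python
from h import *
delta([*R2W(-20,-115),.19])
```

```text
t 20.0833 p [0.4711 0.0472 0.1913] rail [ -21.4 -116.7] alpha 0.2114 tilt [-0.0015 -0.0001] F [  3.5  -0.9 -13.1] w 0.0132 j [ 0.51  0.09 -0.73  1.89  0.07  1.19 -1.6 ]
tool delta mm [ 1.9 -1.1  1.3]
```

{"api": "play_rows", "payload": {"series": [{"offset": [0.5, -1.5, 1], "turn": 0, "hand": 1}, {"offset": [0, -1.5, 0], "turn": 0, "hand": 1}, {"offset": [0, -1, 0], "turn": 0, "hand": 1}, {"offset": [0, 0, 0], "turn": 0, "hand": 1}, {"offset": [0, 0, 0], "turn": 0, "hand": 1}]}}

```text
time_s: 20.5
position: [0.4713, 0.0512, 0.1911]
tcp_rot: [0.994, 0.105, -0.0, 0.0]
wrist_force: [0.7, -4.8, -8.5]
grip_width: 0.0131
```

Run:
```python
from h import *
delta([*R2W(-20,-115),.19])
```

```text
t 20.5 p [0.4713 0.0512 0.1911] rail [ -21.8 -112.7] alpha 0.2106 tilt [-0.0002 -0.0004] F [ 0.7 -4.8 -8.5] w 0.0131 j [ 0.5   0.09 -0.73  1.89  0.07  1.19 -1.61]
tool delta mm [0.9 2.8 1.1]
```

{"api": "play_rows", "payload": {"series": [{"offset": [0, -1.5, 0], "turn": 0, "hand": 1}, {"offset": [0, 0, 0], "turn": 0, "hand": 1}, {"offset": [0, 0, 0], "turn": 0, "hand": 1}]}}

```text
time_s: 20.75
position: [0.4712, 0.0516, 0.1911]
tcp_rot: [0.995, 0.105, -0.0, 0.001]
wrist_force: [2.0, -9.7, -8.5]
grip_width: 0.0131
```

The y force rose from 4.8 to 9.7 N while the tool moved only 0.4 mm, so the keeper is on its stop. I'll release and lift.

{"api": "play_rows", "payload": {"series": [{"offset": [0, 1, 0], "turn": 0, "hand": 1}, {"offset": [0, 0, 0], "turn": 0, "hand": 0.8}, {"offset": [0, 0, 0], "turn": 0, "hand": 0.5}, {"offset": [0, 0, 0], "turn": 0, "hand": 0.2}, {"offset": [0, 0, 0], "turn": 0, "hand": 0}, {"offset": [0, 0, 0], "turn": 0, "hand": 0}, {"offset": [0, 0, -15], "turn": 0, "hand": 0}, {"offset": [0, 0, -20], "turn": 0, "hand": 0}, {"offset": [0, 0, -20], "turn": 0, "hand": 0}, {"offset": [0, 0, -20], "turn": 0, "hand": 0}, {"offset": [0, 25, 0], "turn": 0, "hand": 0}, {"offset": [0, 35, 0], "turn": 0, "hand": 0}, {"offset": [0, 35, 0], "turn": 0, "hand": 0}, {"offset": [0, 35, 0], "turn": 0, "hand": 0}, {"offset": [0, 35, 0], "turn": 0, "hand": 0}, {"offset": [0, 35, 0], "turn": 0, "hand": 0}, {"offset": [0, 25, 0], "turn": 0, "hand": 0}, {"offset": [0, 0, 0], "turn": 0, "hand": 0}, {"offset": [0, 0, 0], "turn": 0, "hand": 0}]}}

```text
time_s: 22.33
position: [0.5183, -0.169, 0.266]
tcp_rot: [0.995, 0.104, -0.0, -0.0]
wrist_force: [0.7, 0.8, -1.0]
grip_width: 0.0856
```

Run:
```python
from h import *
show()
for n in("side","top"):cv2.imwrite(f"pics/{n}14.png",ctrl.snapshot(n)[:,:,::-1])
crop("pics/side14.png",195,200,335,355,3.8,"pics/i1.png")
crop("pics/top14.png",155,190,290,265,5.9,"pics/i2.png")
```

```text
t 22.3333 p [ 0.5183 -0.169   0.266 ] rail [  58.7 -323. ] alpha 0.2084 tilt [-0.0003  0.0008] F [ 0.7  0.8 -1. ] w 0.0856 j [ 0.71  0.19 -0.54  1.62  0.1   1.36 -1.21]
```

View pics/i1.png

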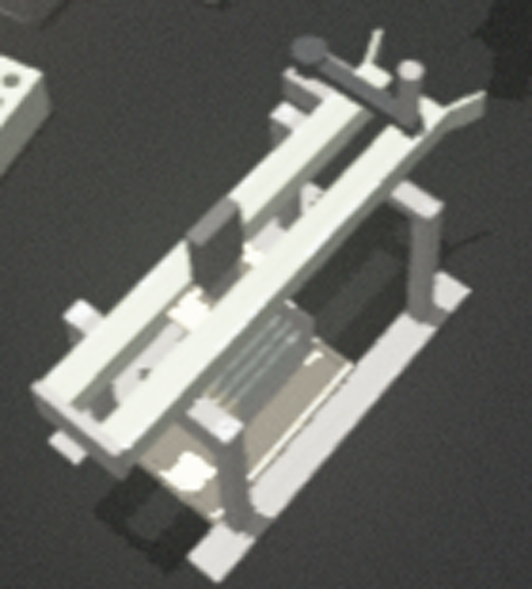

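View pics/i2.png

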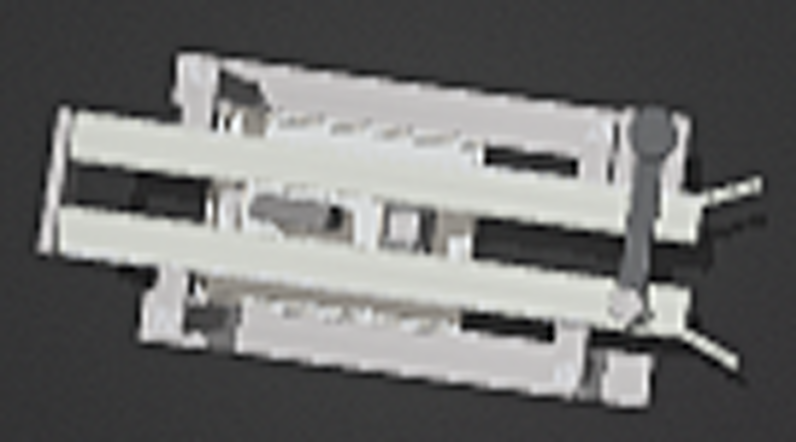

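View pics/top14.png

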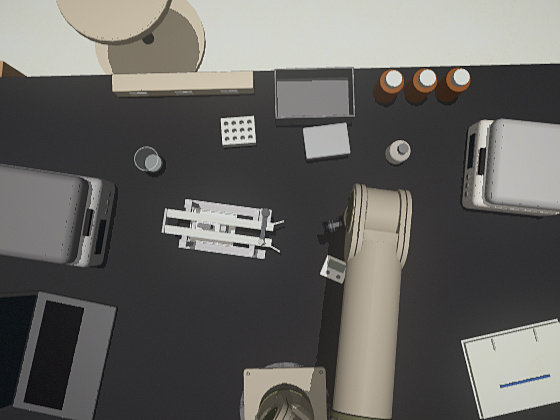

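Run:
```python
from h import *
g=lambda p:(155+p[0]/5.9,190+p[1]/5.9); f=lambda p:(195+p[0]/3.8,200+p[1]/3.8)
P=onz("top",g((628,303)),.209);r=rl(P);pv=rl(onz("top",g((652,132)),.165));print("peg",r,"pivot",pv,"q",np.arctan2(-(r[1]-pv[1]),-(r[0]-pv[0])))
P,e=tri(g((628,303)),f((409,68)));print(P,e,rl(P))
# block top-face center
P,e=tri(g((291,212)),f((215,219)));print("block top",P,e,rl(P))
show()
```

```text
peg [ -20.3 -115.7] pivot [  54.3 -114.8] q 0.012063757899463786
[0.47391686 0.04884301 0.20668054] 0.003503872924054156 [ -18.9 -114.7]
block top [0.51489633 0.19043406 0.20741705] 0.0025916103911917602 [-0.3 31.6]
t 22.4333 p [ 0.5185 -0.1666  0.2664] rail [  58.6 -320.6] alpha 0.2122 tilt [0.0003 0.0006] F [ 0.3  0.2 -0.2] w 0.0854 j [ 0.71  0.19 -0.54  1.62  0.1   1.36 -1.21]
```

```bash
python3 -c "
from rig import ctrl
print(ctrl.close_job())"
```

```text
the job is handed in; nothing more can be done
None
```

The rack is hanging on the drain rail over the drip tray, the keeper is shut, and the gripper is clear of everything. I handed the job in at about 22 s of the 72 s allowed. No verdict came back, so these are my own checks.

I swung the keeper open by its peg, gripped the runner rack, and slid it in at the open end with no contact force. I lowered it onto the track floor, released it, and swung the keeper back onto its stop, where the push force rose to about 10 N.

**Last checks (final pictures)**
- **Keeper:** about 0.01 rad; the limit is 0.12.
- **Rack:** centre at rail y of about 31 mm against the tray's 35 mm, so about 4 mm off; the limit is 15. It is 0 to 1.5 mm off the rail's centre line.
- **Height:** the top of the grip block measured 207 mm where 210 is expected for a seated runner. That is within the 2 to 4 mm I was getting from the cameras.
- **Bystanders:** none looked moved in the final overhead picture. I did not measure them, and the arm hid the plain rack in that view.

**Things that disagreed**
- The two cameras differed by up to about 5 mm, mostly along y.
- The keeper ended up opened to its 1.8 rad stop rather than the 1.68 I planned. I re-measured the peg before gripping it again.
- The wrist force reached about 22 N while swinging the keeper shut; I eased the tool off before the final push.

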